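# Set out the cleats a gauge bar's width from the batten

## Task

Set out a slot on the plywood board: lay the flat gauge bar on the board with its long side flush against the middle of the batten and let go of it, then take every wooden cleat out of the tray and set it on the board with a long side flush against the bar's other side, leaving about a finger's width between neighbouring cleats. When all the cleats lie flush against the bar and the bar is still flush against the batten, lift the bar out without shifting the cleats and lay it back in its trough along the board's other edge; leave the other things on the bench where they are.

Things in the scene. Friction and masses are not known exactly. Their poses are not given: they have to be found in the camera images.
- board: plywood board fixed to the bench to the robot's left, 146 mm (its x) by 226 mm (its y), 10 mm thick; a wooden batten 18 mm wide, 8 mm tall and 226 mm long is screwed on top along one long edge (x = +55 to +73 mm), on the side of the drawer cabinet. Along the other long edge is a shallow trough for the bar, 42 by 218 mm inside, between thin strips 4 mm wide and 5 mm tall (x = -73 to -23 mm). The top between them is flat and free. Origin: centre of the underside
- board_edge (a point): point on the board at the middle of the batten's inner long face, at its foot on the board's top (10 mm above the bench). Axes of the board: x points squarely into the batten, y runs along it, z up
- bar_grip (a point): the gauge bar: loose flat aluminium bar, 28 mm wide (x), 206 mm long (y), 8 mm thick, about 0.3 kg, with a black grip block on the middle of its top: 16 mm (x) by 22 mm (y), 28 mm tall. The point is the centre of the grip block, 22 mm above the bar's underside and midway along and across the bar. The bar is the same either way round; flush against the batten this point is 14 mm from the batten's inner face. It starts lying in the trough on the board
- board_trough (a point): centre of the trough's floor, which is the board's top, 10 mm above the bench, 103 mm from board_edge; board axes, y along the trough. With the bar home the bar's grip point stands 22 mm above it
- tray: grey plastic parts tray fixed on a thin black mat (1.5 mm) to the robot's right, 244 mm (x) by 60 mm (y), 12 mm tall, floor 3 mm thick, walls 4 mm. Origin: centre of the underside, 1.5 mm above the bench. Four cells in a row along x, each 56 by 52 mm inside, centred at x = -90, -30, +30, +90 mm, each with at most one cleat
- cleat0_center (a point): wooden cleat (may be absent), a loose block 26 mm (x) by 38 mm (y, its long axis) by 26 mm (z) with a small screw hole in its top, about 35 g; the point is its centre. It starts lying in one of the tray's cells, underside 4.5 mm above the bench, its long axis across the tray within about 0.15 rad. Its long side goes against the bar: its centre is then 41 mm from the batten's inner face and 13 mm above the board's top
- cleat1_center (a point): wooden cleat (may be absent), a loose block 26 mm (x) by 38 mm (y, its long axis) by 26 mm (z) with a small screw hole in its top, about 35 g; the point is its centre. It starts lying in one of the tray's cells, underside 4.5 mm above the bench, its long axis across the tray within about 0.15 rad. Its long side goes against the bar: its centre is then 41 mm from the batten's inner face and 13 mm above the board's top
- cleat2_center (a point): wooden cleat (may be absent), a loose block 26 mm (x) by 38 mm (y, its long axis) by 26 mm (z) with a small screw hole in its top, about 35 g; the point is its centre. It starts lying in one of the tray's cells, underside 4.5 mm above the bench, its long axis across the tray within about 0.15 rad. Its long side goes against the bar: its centre is then 41 mm from the batten's inner face and 13 mm above the board's top
- cleat3_center (a point): wooden cleat (may be absent), a loose block 26 mm (x) by 38 mm (y, its long axis) by 26 mm (z) with a small screw hole in its top, about 35 g; the point is its centre. It starts lying in one of the tray's cells, underside 4.5 mm above the bench, its long axis across the tray within about 0.15 rad. Its long side goes against the bar: its centre is then 41 mm from the batten's inner face and 13 mm above the board's top
- glue_bottle: white glue bottle with an orange nozzle standing beyond the board to the left, 52 mm wide, 150 mm tall; bystander. Origin: centre of its foot
- rule_case: yellow tape measure standing on the bench, 38 x 72 x 68 mm; bystander. Origin: centre of its underside
Mind the look-alikes: they are no part of the job. What is shaped like the part that bears cleat1_center but pink is not meant.

How it is judged:
On the way, in this order (a step that is already met when the one before it is completed fails the run):
1. the bar lies on the board flush against the batten, let go (x of bar_grip in the frame of board_edge between -0.017 and -0.011 m and y of bar_grip in the frame of board_edge between -0.03 and 0.03 m and z of bar_grip in the frame of board_edge between 0.018 and 0.026 m and angle between the y axis of bar_grip and the y axis of board_edge, either way round below 0.02 rad and contact force between the fingers and bar below 0.1 N), for 0.2 s.
2. every cleat that is present lies on the board with a long side flush against the bar, apart from its neighbours, while the bar is flush against the batten (x of bar_grip in the frame of board_edge between -0.017 and -0.011 m and y of bar_grip in the frame of board_edge between -0.03 and 0.03 m and z of bar_grip in the frame of board_edge between 0.018 and 0.026 m and angle between the y axis of bar_grip and the y axis of board_edge, either way round below 0.02 rad and x of cleat0_center in the frame of board_edge between -0.044 and -0.038 m and y of cleat0_center in the frame of board_edge between -0.1 and 0.1 m and z of cleat0_center in the frame of board_edge between 0.009 and 0.017 m and angle between the y axis of each of cleat0_center, cleat1_center, cleat2_center, cleat3_center and the y axis of board_edge, either way round below 0.05 rad and distance between cleat0_center and cleat1_center above 0.046 m and distance between each of cleat0_center, cleat1_center and cleat2_center above 0.046 m and distance between each of cleat0_center, cleat1_center, cleat2_center and cleat3_center above 0.046 m and x of cleat1_center in the frame of board_edge between -0.044 and -0.038 m and y of cleat1_center in the frame of board_edge between -0.1 and 0.1 m and z of cleat1_center in the frame of board_edge between 0.009 and 0.017 m and x of cleat2_center in the frame of board_edge between -0.044 and -0.038 m and y of cleat2_center in the frame of board_edge between -0.1 and 0.1 m and z of cleat2_center in the frame of board_edge between 0.009 and 0.017 m and x of cleat3_center in the frame of board_edge between -0.044 and -0.038 m and y of cleat3_center in the frame of board_edge between -0.1 and 0.1 m and z of cleat3_center in the frame of board_edge between 0.009 and 0.017 m), for 0.2 s.
3. the bar lies flat in its trough again (x of bar_grip in the frame of board_trough between -0.01 and 0.01 m and y of bar_grip in the frame of board_trough between -0.01 and 0.01 m and z of bar_grip in the frame of board_trough between 0.018 and 0.026 m), for 0.2 s.
At the end, for the whole second after the job is handed in: The bar lies flat in the trough; each cleat present lies on the board parallel to the batten (0.07 rad), its centre 41 mm (+-4) from the batten face, within 100 mm of its middle, over 8 mm from its neighbours. On the way bar and cleats were flush to 3 mm, 0.02 and 0.05 rad (all of step 3 and x of cleat0_center in the frame of board_edge between -0.045 and -0.037 m and y of cleat0_center in the frame of board_edge between -0.1 and 0.1 m and z of cleat0_center in the frame of board_edge between 0.009 and 0.017 m and angle between the y axis of each of cleat0_center, cleat1_center, cleat2_center, cleat3_center and the y axis of board_edge, either way round below 0.07 rad and distance between cleat0_center and cleat1_center above 0.046 m and distance between each of cleat0_center, cleat1_center and cleat2_center above 0.046 m and distance between each of cleat0_center, cleat1_center, cleat2_center and cleat3_center above 0.046 m and x of cleat1_center in the frame of board_edge between -0.045 and -0.037 m and y of cleat1_center in the frame of board_edge between -0.1 and 0.1 m and z of cleat1_center in the frame of board_edge between 0.009 and 0.017 m and x of cleat2_center in the frame of board_edge between -0.045 and -0.037 m and y of cleat2_center in the frame of board_edge between -0.1 and 0.1 m and z of cleat2_center in the frame of board_edge between 0.009 and 0.017 m and x of cleat3_center in the frame of board_edge between -0.045 and -0.037 m and y of cleat3_center in the frame of board_edge between -0.1 and 0.1 m and z of cleat3_center in the frame of board_edge between 0.009 and 0.017 m); the robot touches nothing.
It fails at once if the glue bottle or the tape measure is knocked away (distance of any of glue_bottle, rule_case from where it was at the start of the episode above 0.04 m).
Of cleat0, cleat1, cleat2, cleat3 only 3 to 4 are there at a start; the rules pass over those that are not, and their reading is None.
At some moment in a run one of bar, cleat0, cleat1, cleat2, cleat3 may be knocked a few centimetres aside while the robot is not near it.
It also fails if it takes over 210 s, if anything falls off the work surface, if the arm or the gripper's body presses on something with over 40 N, if the wrist force passes 120 N, or if a joint passes its speed limit or range.

## Robot

A 7-joint arm with a two-finger parallel gripper is mounted at the origin on the work surface; the furniture and walls round the work are solid. World frame = base frame: x ahead of the robot, y to its left, z up, the work surface at z = 0. Lengths are in m, angles in rad, forces in N, time in s.
With the tool pointing down it reaches from about 0.4 to 0.9 m from the base axis. Payload 5.6 kg.
Tool frame: the origin (TCP) lies on the centre line of the jaws, within the pads' length; the fingertips stand 19 mm ahead of it and the grasp point (between the pads) is the TCP (ctrl.finger_overhang is the distance from the TCP to the fingertips, in m); z points along the fingers, y is the line along which they close (so a half turn about z gives the same grasp; the last joint's range is limited). The gripper opens to 92 mm and grips with 3 to 60 N. Pads are 20 mm wide; open, the fingers measure 128 mm over their backs; the gripper's body (75 mm by 189 mm) begins 69 mm behind the grasp point.
Start: joints at [1.185, 0.468, -0.012, 1.603, 0.006, 1.071, -0.056], TCP at [0.218, -0.612, 0.234] pointing down, gripper open.
Joint ranges: [-2.53, 2.53], [-0.31, 2.02], [-1.57, 1.55], [0.28, 2.44], [-1.29, 4.43], [0.15, 1.84], [-2.92, 2.92]. Speed limits (rad/s): [2.57, 2.57, 3.14, 3.14, 3.14, 3.14, 3.14].

## Interface

Orientations are given as a unit quaternion [w, x, y, z].
In Python, from bench import monitor, read_camera, ctrl gives the robot as it stands.
- The arm moves only by the tool carry_out, never from a script. Its argument "targets" is a list of rows, each an object of numbers: "dx", "dy", "dz": the shift along the world's x, y, z each as a share of 0.75 m, from -1 to 1; "wx", "wy", "wz": the turn, a rotation vector about the world's x, y, z each as a share of 30 degrees, from -1 to 1; "gripper": the closure, from -1 (fully open) to 1 (shut). In form: [{"dx": .., "dy": .., "dz": .., "wx": .., "wy": .., "wz": .., "gripper": ..}, ...]. A call has 1 to 20 rows; each row shifts and turns the commanded pose from where the row before left it; what a row does not reach is not made up. A row lasts 1/12 s, in which the tool goes at most 41.7 mm and 7.16 degrees, less where a joint would pass 70% of its speed; a pose out of reach is approached as far as the arm can. A call with a number of a shift or a turn outside -1 to 1 is refused whole. A call with a gripper value outside its range is refused whole. The fingers move at their own pace and stop on an object; "force" is the grip in N (left out, the last holds). Time passes only in rows, so rows that do not move let the fingers close. It gives the time, the measured TCP pose, the force, the opening and the grip force at its end, in the units of the state.
- monitor.get_obs(): the state, without advancing time (a new reading comes with each control period).
- read_camera(name): name is "scene" or "top"; returns a dict with "img" (384x512x3 uint8, red, green, blue), "fx", "fy", "cx", "cy" (pixels), "rvec" (rotation vector, rad) and "tvec" (3), from world to camera coordinates, as OpenCV has them. Camera axes: x right, y down, z forward; pixel columns grow to the right and rows downward; lengths in m; the calibration is good to about 2 mm. A picture is of the moment at which its call begins. There is no depth.
- ctrl.finish_job(): hands the job in; it is judged then, once.
The state is a dict: "t": time; "joint_pos": joint angles; "dq": joint speeds; "tau": joint torques, N m; "ee_pos": TCP position; "ee_rot": TCP orientation; "contact_force": force on the tool from outside, world axes, zero at the start; "ft_torque": the same for the moment, N m; "opening": finger opening in m; "gripper_force": force on a finger pad.
Only numpy, scipy, OpenCV 4.12 (cv2) and the standard library are available. Lean on these libraries where they do the work, as an engineer would, in place of code of your own. Each camera call takes 0.05 s, during which the arm holds its last target. There are 200 camera calls.

## Working session

There is one attempt and no reset: what is moved stays moved. The work goes in short steps, Python scripts to look and compute and a tool call to move; the robot and the scene stay as the last step left them, time stands still between calls to the robot, and variables do not carry over. Pictures are saved under pics/ and viewed, at most 14 in all, crops included, and the job is handed in when it is done.

Besides the shell and the picture viewer there is one more tool, called after "Call:" as name(argument=value, ...) on one line, values as JSON. carry_out: Moves the arm, as the interface text tells. Its arguments: {"type":"object","properties":{"targets":{"type":"array","items":{"type":"object","properties":{"dx":{"type":"number"},"dy":{"type":"number"},"dz":{"type":"number"},"wx":{"type":"number"},"wy":{"type":"number"},"wz":{"type":"number"},"gripper":{"type":"number"}}}},"force":{"type":"number"}},"required":["targets"]}

```bash
mkdir -p pics; cat > h.py <<'E'
import numpy as np, cv2
from bench import monitor, read_camera, ctrl
def grab(n,f):
    c=read_camera(n); cv2.imwrite(f,c['img'][:,:,::-1]); np.save('%s.npy'%n,c,allow_pickle=True); return c
def load(n): return np.load('%s.npy'%n,allow_pickle=True).item()
def w(c,u,v,z):
    R=cv2.Rodrigues(np.array(c['rvec']))[0]; t=np.array(c['tvec']).ravel(); o=-R.T@t
    d=R.T@np.array([(u-c['cx'])/c['fx'],(v-c['cy'])/c['fy'],1]); return (o+d*(z-o[2])/d[2])
def px(c,p):
    K=np.array([[c['fx'],0,c['cx']],[0,c['fy'],c['cy']],[0,0,1]])
    return cv2.projectPoints(np.array(p,float).reshape(-1,1,3),np.array(c['rvec']),np.array(c['tvec']),K,None)[0].reshape(-1,2)
def crop(c,f,x0,y0,x1,y1,s):
    cv2.imwrite(f,cv2.resize(c['img'][y0:y1,x0:x1,::-1],None,fx=s,fy=s,interpolation=cv2.INTER_CUBIC))
E
python3 - <<'E'
from h import *
o=monitor.get_obs()
print(o['t'],o['ee_pos'],o['ee_rot'],o['opening'])
for n in('top','scene'):
    c=grab(n,f'pics/{n}0.png'); R=cv2.Rodrigues(np.array(c['rvec']))[0];print(n,c['fx'],-R.T@np.array(c['tvec']).ravel())
    print(np.round(R,2))
E
```

```text
0.0 [ 0.21822885 -0.61169822  0.23265568] [-8.44786607e-04  9.85354910e-01  1.70513767e-01 -2.06358294e-04] 0.09210134719346456
top 417.18026242434684 [ 0.06035126 -0.01832162  1.65857133]
[[-0.05 -1.   -0.  ]
 [-0.98  0.05 -0.2 ]
 [ 0.2  -0.01 -0.98]]
scene 377.1115853365274 [-0.15426177 -1.020274    0.64981095]
[[ 0.89 -0.46  0.01]
 [-0.21 -0.42 -0.88]
 [ 0.42  0.78 -0.47]]
```

View pics/top0.png

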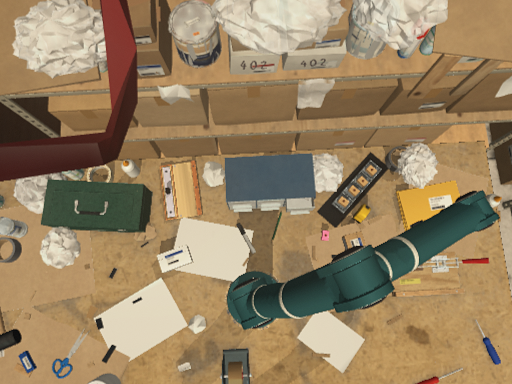

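View pics/scene0.png

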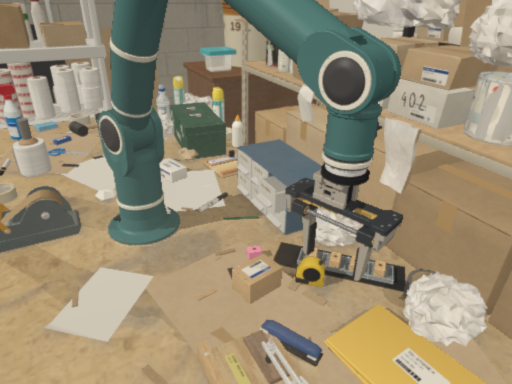

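The top view shows the board at (182,189), with the glue bottle at (128,168). The tray is at (355,188), with cleats at about (375,170), (363,179), (351,191) and (341,202). The tape measure is at (362,214). The pink look-alike at (325,235) lies outside the tray, so I'll leave it. Next I'll take enlarged crops.

```bash
python3 - <<'E'
from h import *
c=load('top')
a=cv2.resize(c['img'][150:230,140:230,::-1],None,fx=7,fy=7,interpolation=cv2.INTER_CUBIC)
cv2.imwrite('pics/b0.png',a)
crop(c,'pics/t0.png',310,145,400,225,7)
E
```

```text
(no output)
```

View pics/b0.png

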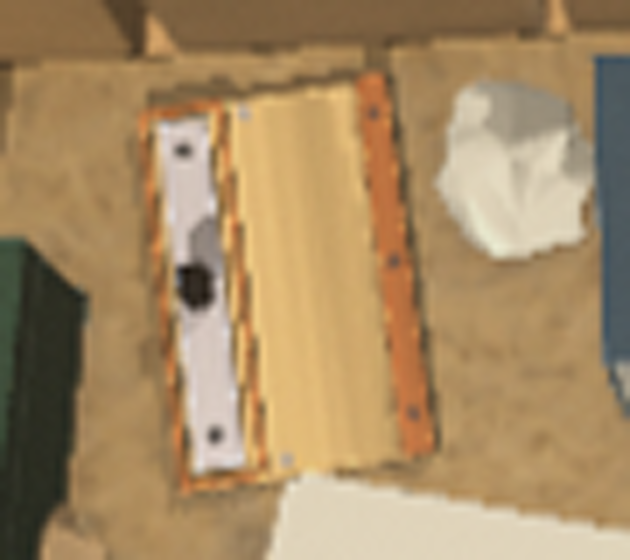

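View pics/t0.png

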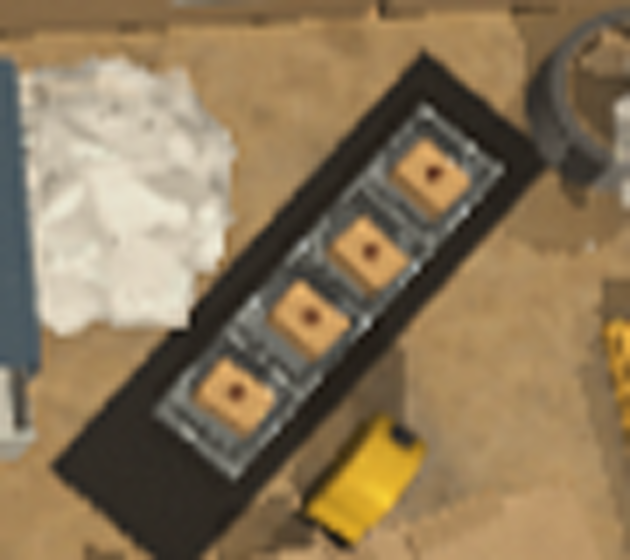

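The crops show four plain wooden cleats in the tray; none is pink. The bar lies in the trough with its grip block at crop (195,287), and the batten runs from (372,75) to (420,455). I'll fit the poses from these.

```bash
cat >> h.py <<'E'
def fit(c,P,uv,off,s,x0):
    from scipy.optimize import least_squares
    P=np.array(P,float); uv=(np.array(uv)+.5)/s-.5+np.array(off)
    def W(x,P=P):
        a=x[2]; return np.c_[x[0]+np.cos(a)*P[:,0]-np.sin(a)*P[:,1],x[1]+np.sin(a)*P[:,0]+np.cos(a)*P[:,1],P[:,2]]
    r=least_squares(lambda x:(px(c,W(x))-uv).ravel(),x0,x_scale=[.01,.01,.01]); return r.x,r.fun.reshape(-1,2)
E
python3 - <<'E'
from h import *
c=load('top')
P=[[.055,.113,.018],[.073,.113,.018],[.073,-.113,.018],[.055,-.113,.018],[.064,0,.018],[-.073,.113,.015],[-.073,-.113,.015],[-.023,.113,.015],[-.023,-.113,.015]]
uv=[(358,75),(384,73),(437,450),(405,457),(394,261),(139,113),(184,492),(230,98),(266,480)]
x,r=fit(c,P,uv,(140,150),7,[.5,.25,-1.5]); print('board',x.round(4)); print(r.round(2).tolist())
def bw(p): 
    a=x[2]; return [x[0]+np.cos(a)*p[0]-np.sin(a)*p[1], x[1]+np.sin(a)*p[0]+np.cos(a)*p[1]]
print('edge',bw((.055,0)),'trough',bw((-.048,0)))
f=lambda U,V,ox,oy:((U+.5)/7-.5+ox,(V+.5)/7-.5+oy)
print('bar ends',[w(c,*f(*q,140,150),.018).round(4).tolist() for q in((183,150),(215,435))], 'grip',w(c,*f(193,288,140,150),.046).round(4))
for q in((183,120),(218,467)):print(w(c,*f(*q,140,150),.018).round(4))
ct=[(433,173),(371,251),(311,316),(236,391)]
for q in ct: print('cleat',w(c,*f(*q,310,145),.0305).round(4))
T=[[-.122,.03,.0135],[-.122,-.03,.0135],[.122,.03,.0135],[.122,-.03,.0135]]
# corners: bottom-left end, top-right end
uv=[(156,410),(234,478),(425,105),(504,168)]
y,r=fit(c,T,uv,(310,145),7,[.5,-.4,.7]);print('tray',y.round(4),r.round(2).tolist())
print('tape',w(c,*f(372,480,310,145),.07), 'bottle', w(c,128,165,.15))
E
```

```text
board [ 0.4452  0.275  -1.4721]
[[-0.21, 0.44], [0.44, 0.07], [-0.13, 0.12], [-0.04, -0.2], [0.26, 0.13], [0.14, -0.14], [-0.26, -0.19], [-0.71, 0.19], [0.5, -0.39]]
edge [np.float64(0.4505906552101112), np.float64(0.2202932241831986)] trough [np.float64(0.4404387772777937), np.float64(0.32279170892540016)]
bar ends [[0.5252, 0.3333, 0.018], [0.356, 0.3169, 0.018]] grip [0.4361 0.3225 0.046 ]
[0.5433 0.3331 0.018 ]
[0.3375 0.3154 0.018 ]
cleat [ 0.4822 -0.4989  0.0305]
cleat [ 0.4382 -0.4583  0.0305]
cleat [ 0.4021 -0.4202  0.0305]
cleat [ 0.361  -0.3732  0.0305]
tray [ 0.4212 -0.4376 -0.789 ] [[-0.1, -0.2], [0.3, -0.03], [-0.21, -0.11], [-0.01, 0.35]]
tape [ 0.29985591 -0.4344277   0.07      ] bottle [0.51908807 0.44636376 0.15      ]
```

```bash
python3 - <<'E'
from h import *
c=load('top');s=load('scene')
for z in(0,.1,.15,.2,.25):
    print(z,[w(c,*q,z).round(3)[:2].tolist() for q in((225,155),(315,153),(316,197),(227,202))],px(s,[w(c,316,197,z),w(c,227,202,z),w(c,315,153,z)]).round(0).tolist())
print('base front', w(c,313,214,0), w(c,230,212,0))
E
```

```text
0 [[0.585, 0.091], [0.573, -0.282], [0.387, -0.271], [0.386, 0.09]] [[298.0, 236.0], [244.0, 185.0], [350.0, 223.0]]
0.1 [[0.554, 0.084], [0.542, -0.266], [0.367, -0.256], [0.367, 0.084]] [[292.0, 206.0], [240.0, 162.0], [343.0, 195.0]]
0.15 [[0.538, 0.081], [0.526, -0.258], [0.357, -0.248], [0.357, 0.081]] [[288.0, 191.0], [238.0, 150.0], [339.0, 180.0]]
0.2 [[0.522, 0.078], [0.511, -0.251], [0.348, -0.24], [0.347, 0.077]] [[285.0, 174.0], [235.0, 137.0], [335.0, 164.0]]
0.25 [[0.506, 0.074], [0.496, -0.243], [0.338, -0.233], [0.337, 0.074]] [[281.0, 157.0], [233.0, 123.0], [331.0, 148.0]]
base front [ 0.31803038 -0.25300325  0.        ] [0.34473347 0.08005561 0.        ]
```

```bash
python3 - <<'E'
from h import *
crop(load('scene'),'pics/s1.png',180,120,440,300,3)
E
```

```text
(no output)
```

View pics/s1.png

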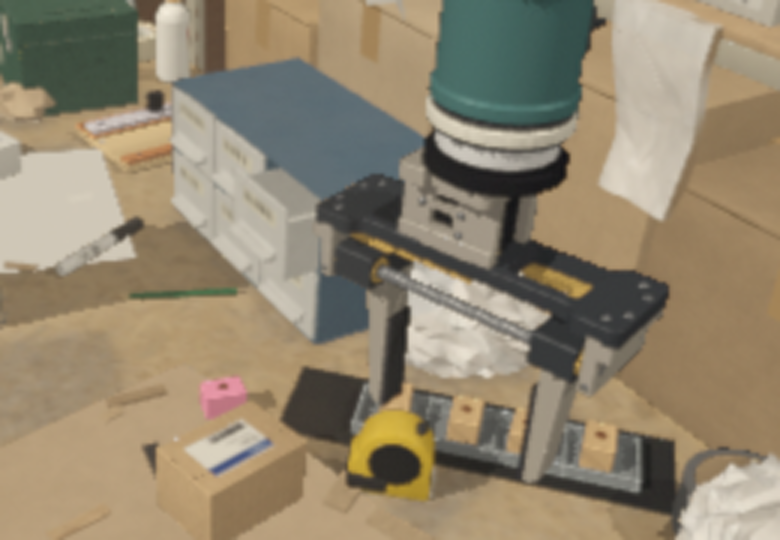

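The crop shows the cabinet's front top corners at crop (172,82) and (315,215), so it is about 0.155 m tall. The pink block at crop (222,395) is the look-alike. I'll travel at z 0.24 and go to the bar first.

Call:
carry_out(targets=[{"dx": 0.0309, "dy": 0.0349, "dz": 0.002, "wz": 0.181, "gripper": -1}, {"dx": 0.0309, "dy": 0.0349, "dz": 0.002, "wz": 0.181, "gripper": -1}, {"dx": 0.0309, "dy": 0.0349, "dz": 0.002, "wz": 0.181, "gripper": -1}, {"dx": 0.0309, "dy": 0.0349, "dz": 0.002, "wz": 0.181, "gripper": -1}, {"dx": 0.0309, "dy": 0.0349, "dz": 0.002, "wz": 0.181, "gripper": -1}, {"dx": 0.0309, "dy": 0.0349, "wz": 0.181, "gripper": -1}, {"dx": 0.0309, "dy": 0.0349, "wz": 0.181, "gripper": -1}, {"dx": 0.0309, "dy": 0.0349, "wz": 0.181, "gripper": -1}, {"dx": 0.0309, "dy": 0.0349, "wz": 0.181, "gripper": -1}, {"dx": 0.0309, "dy": 0.0349, "wz": 0.181, "gripper": -1}, {"dy": 0.05, "wz": 0.181, "gripper": -1}, {"dy": 0.05, "wz": 0.181, "gripper": -1}, {"dy": 0.05, "wz": 0.181, "gripper": -1}, {"dy": 0.05, "wz": 0.181, "gripper": -1}, {"dy": 0.05, "gripper": -1}, {"dy": 0.05, "gripper": -1}, {"dy": 0.05, "gripper": -1}, {"dy": 0.05, "gripper": -1}])

```text
invalid input at $.targets[0]: expected keys dx, dy, dz, wx, wy, wz, gripper
```

Call:
carry_out(targets=[{"dx": 0.0309, "dy": 0.0349, "dz": 0.001, "wx": 0, "wy": 0, "wz": 0.181, "gripper": -1}, {"dx": 0.0309, "dy": 0.0349, "dz": 0.001, "wx": 0, "wy": 0, "wz": 0.181, "gripper": -1}, {"dx": 0.0309, "dy": 0.0349, "dz": 0.001, "wx": 0, "wy": 0, "wz": 0.181, "gripper": -1}, {"dx": 0.0309, "dy": 0.0349, "dz": 0.001, "wx": 0, "wy": 0, "wz": 0.181, "gripper": -1}, {"dx": 0.0309, "dy": 0.0349, "dz": 0.001, "wx": 0, "wy": 0, "wz": 0.181, "gripper": -1}, {"dx": 0.0309, "dy": 0.0349, "dz": 0.001, "wx": 0, "wy": 0, "wz": 0.181, "gripper": -1}, {"dx": 0.0309, "dy": 0.0349, "dz": 0.001, "wx": 0, "wy": 0, "wz": 0.181, "gripper": -1}, {"dx": 0.0309, "dy": 0.0349, "dz": 0.001, "wx": 0, "wy": 0, "wz": 0.181, "gripper": -1}, {"dx": 0.0309, "dy": 0.0349, "dz": 0.001, "wx": 0, "wy": 0, "wz": 0.181, "gripper": -1}, {"dx": 0.0309, "dy": 0.0349, "dz": 0.001, "wx": 0, "wy": 0, "wz": 0.181, "gripper": -1}, {"dx": 0, "dy": 0.05, "dz": 0, "wx": 0, "wy": 0, "wz": 0.181, "gripper": -1}, {"dx": 0, "dy": 0.05, "dz": 0, "wx": 0, "wy": 0, "wz": 0.181, "gripper": -1}, {"dx": 0, "dy": 0.05, "dz": 0, "wx": 0, "wy": 0, "wz": 0.181, "gripper": -1}, {"dx": 0, "dy": 0.05, "dz": 0, "wx": 0, "wy": 0, "wz": 0.181, "gripper": -1}, {"dx": 0, "dy": 0.05, "dz": 0, "wx": 0, "wy": 0, "wz": 0, "gripper": -1}, {"dx": 0, "dy": 0.05, "dz": 0, "wx": 0, "wy": 0, "wz": 0, "gripper": -1}, {"dx": 0, "dy": 0.05, "dz": 0, "wx": 0, "wy": 0, "wz": 0, "gripper": -1}, {"dx": 0, "dy": 0.05, "dz": 0, "wx": 0, "wy": 0, "wz": 0, "gripper": -1}, {"dx": 0, "dy": 0, "dz": 0, "wx": 0, "wy": 0, "wz": 0, "gripper": -1}])

```text
t: 1.68
ee_pos: [0.4497, -0.0432, 0.2414]
ee_rot: [-0.001, 0.668, 0.745, 0.001]
contact_force: [0.7, -0.8, -0.4]
opening: 0.0919
gripper_force: 0.0
```

Call:
carry_out(targets=[{"dx": -0.0014, "dy": 0.049, "dz": 0, "wx": 0, "wy": 0, "wz": -0.019, "gripper": -1}, {"dx": -0.0014, "dy": 0.049, "dz": 0, "wx": 0, "wy": 0, "wz": 0, "gripper": -1}, {"dx": -0.0014, "dy": 0.049, "dz": 0, "wx": 0, "wy": 0, "wz": 0, "gripper": -1}, {"dx": -0.0014, "dy": 0.049, "dz": 0, "wx": 0, "wy": 0, "wz": 0, "gripper": -1}, {"dx": -0.0014, "dy": 0.049, "dz": 0, "wx": 0, "wy": 0, "wz": 0, "gripper": -1}, {"dx": -0.0014, "dy": 0.049, "dz": 0, "wx": 0, "wy": 0, "wz": 0, "gripper": -1}, {"dx": -0.0014, "dy": 0.049, "dz": 0, "wx": 0, "wy": 0, "wz": 0, "gripper": -1}, {"dx": -0.0014, "dy": 0.049, "dz": 0, "wx": 0, "wy": 0, "wz": 0, "gripper": -1}, {"dx": -0.0014, "dy": 0.049, "dz": 0, "wx": 0, "wy": 0, "wz": 0, "gripper": -1}, {"dx": -0.0014, "dy": 0.0487, "dz": 0, "wx": 0, "wy": 0, "wz": 0, "gripper": -1}, {"dx": 0, "dy": 0, "dz": -0.04, "wx": 0, "wy": 0, "wz": 0, "gripper": -1}, {"dx": 0, "dy": 0, "dz": -0.04, "wx": 0, "wy": 0, "wz": 0, "gripper": -1}, {"dx": 0, "dy": 0, "dz": -0.04, "wx": 0, "wy": 0, "wz": 0, "gripper": -1}, {"dx": 0, "dy": 0, "dz": -0.04, "wx": 0, "wy": 0, "wz": 0, "gripper": -1}, {"dx": 0, "dy": 0, "dz": 0, "wx": 0, "wy": 0, "wz": 0, "gripper": -1}, {"dx": 0, "dy": 0, "dz": 0, "wx": 0, "wy": 0, "wz": 0, "gripper": -1}])

```text
t: 3.02
ee_pos: [0.4389, 0.3162, 0.1201]
ee_rot: [-0.001, 0.675, 0.738, -0.002]
contact_force: [-0.1, 0.3, 0.2]
opening: 0.0919
gripper_force: 0.0
```

```bash
cat >> h.py <<'E'
def pose():
    o=monitor.get_obs(); q=o['ee_rot']; a=2*np.arctan2(q[2],q[1])-np.pi/2; return np.array(o['ee_pos']),(a+np.pi/2)%np.pi-np.pi/2,q
E
python3 - <<'E'
from h import *
print(pose()); print(monitor.get_obs()['joint_pos'])
E
```

```text
(array([0.4388876 , 0.31622573, 0.12009122]), np.float64(0.08914277515922686), array([-6.00308558e-04,  6.74897156e-01,  7.37909648e-01, -1.67950613e-03]))
[-0.17221237  0.53751317 -0.65264218  1.92467553  0.43485273  0.82706379
 -0.96988579]
```

Call:
carry_out(targets=[{"dx": 0.001, "dy": 0.0105, "dz": 0, "wx": 0, "wy": 0, "wz": 0.018, "gripper": -1}, {"dx": 0, "dy": 0, "dz": -0.025, "wx": 0, "wy": 0, "wz": 0, "gripper": -1}, {"dx": 0, "dy": 0, "dz": -0.025, "wx": 0, "wy": 0, "wz": 0, "gripper": -1}, {"dx": 0, "dy": 0, "dz": -0.025, "wx": 0, "wy": 0, "wz": 0, "gripper": -1}, {"dx": 0, "dy": 0, "dz": -0.015, "wx": 0, "wy": 0, "wz": 0, "gripper": -1}, {"dx": 0, "dy": 0, "dz": -0.0155, "wx": 0, "wy": 0, "wz": 0, "gripper": -1}, {"dx": 0, "dy": 0, "dz": 0, "wx": 0, "wy": 0, "wz": 0, "gripper": -1}, {"dx": 0, "dy": 0, "dz": 0, "wx": 0, "wy": 0, "wz": 0, "gripper": 1}, {"dx": 0, "dy": 0, "dz": 0, "wx": 0, "wy": 0, "wz": 0, "gripper": 1}, {"dx": 0, "dy": 0, "dz": 0, "wx": 0, "wy": 0, "wz": 0, "gripper": 1}, {"dx": 0, "dy": 0, "dz": 0, "wx": 0, "wy": 0, "wz": 0, "gripper": 1}, {"dx": 0, "dy": 0, "dz": 0, "wx": 0, "wy": 0, "wz": 0, "gripper": 1}, {"dx": 0, "dy": 0, "dz": 0, "wx": 0, "wy": 0, "wz": 0, "gripper": 1}, {"dx": 0, "dy": 0, "dz": 0, "wx": 0, "wy": 0, "wz": 0, "gripper": 1}, {"dx": 0, "dy": 0, "dz": 0, "wx": 0, "wy": 0, "wz": 0, "gripper": 1}, {"dx": 0, "dy": 0, "dz": 0, "wx": 0, "wy": 0, "wz": 0, "gripper": 1}, {"dx": 0, "dy": 0, "dz": 0, "wx": 0, "wy": 0, "wz": 0, "gripper": 1}, {"dx": 0, "dy": 0, "dz": 0, "wx": 0, "wy": 0, "wz": 0, "gripper": 1}], force=25)

```text
t: 4.52
ee_pos: [0.4404, 0.3247, 0.0419]
ee_rot: [0.0, 0.672, 0.741, -0.0]
contact_force: [-0.2, 0.4, -0.5]
opening: 0.0219
gripper_force: 25.0
```

```bash
python3 - <<'E'
from h import *
print(pose())
c=grab('top','pics/top1.png'); crop(c,'pics/b1.png',140,150,230,230,7)
E
```

```text
(array([0.44041192, 0.32471363, 0.04194585]), np.float64(0.09822720995392786), array([ 2.83817060e-06,  6.71539527e-01,  7.40968733e-01, -1.54100591e-05]))
```

Call:
carry_out(targets=[{"dx": 0, "dy": 0, "dz": 0.01, "wx": 0, "wy": 0, "wz": 0, "gripper": 1}, {"dx": 0, "dy": 0, "dz": 0.015, "wx": 0, "wy": 0, "wz": 0, "gripper": 1}, {"dx": 0, "dy": 0, "dz": 0.015, "wx": 0, "wy": 0, "wz": 0, "gripper": 1}, {"dx": 0.0023, "dy": -0.0228, "dz": 0, "wx": 0, "wy": 0, "wz": 0, "gripper": 1}, {"dx": 0.0023, "dy": -0.0228, "dz": 0, "wx": 0, "wy": 0, "wz": 0, "gripper": 1}, {"dx": 0.0023, "dy": -0.0228, "dz": 0, "wx": 0, "wy": 0, "wz": 0, "gripper": 1}, {"dx": 0.0023, "dy": -0.0228, "dz": 0, "wx": 0, "wy": 0, "wz": 0, "gripper": 1}, {"dx": 0.0023, "dy": -0.0228, "dz": 0, "wx": 0, "wy": 0, "wz": 0, "gripper": 1}, {"dx": 0, "dy": 0, "dz": 0, "wx": 0, "wy": 0, "wz": 0, "gripper": 1}, {"dx": 0, "dy": 0, "dz": -0.02, "wx": 0, "wy": 0, "wz": 0, "gripper": 1}, {"dx": 0, "dy": 0, "dz": -0.015, "wx": 0, "wy": 0, "wz": 0, "gripper": 1}, {"dx": 0, "dy": 0, "dz": -0.004, "wx": 0, "wy": 0, "wz": 0, "gripper": 1}, {"dx": 0, "dy": 0, "dz": 0, "wx": 0, "wy": 0, "wz": 0, "gripper": 1}, {"dx": 0, "dy": 0, "dz": 0, "wx": 0, "wy": 0, "wz": 0, "gripper": 1}])

```text
t: 5.73
ee_pos: [0.4489, 0.24, 0.0428]
ee_rot: [-0.0, 0.671, 0.741, 0.0]
contact_force: [0.3, 0.4, -2.8]
opening: 0.0215
gripper_force: 25.0
```

```bash
python3 - <<'E'
from h import *
print(pose(),monitor.get_obs()['contact_force'])
c=grab('top','pics/top2.png'); crop(c,'pics/b2.png',140,150,230,230,7)
E
```

```text
(array([0.44886165, 0.2400108 , 0.04284605]), np.float64(0.0993285785463276), array([-1.91512032e-04,  6.71131371e-01,  7.41338411e-01,  8.60069394e-05])) [ 0.31149161  0.44532448 -2.78023256]
```

View pics/b2.png

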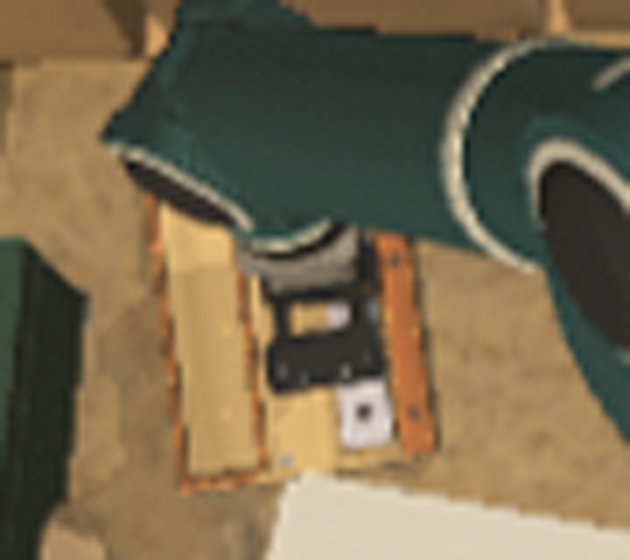

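The bar (crop (365,412)) now lies beside the batten with a small gap, so I'll push it gently into contact.

Call:
carry_out(targets=[{"dx": 0.0001, "dy": -0.0013, "dz": 0, "wx": 0, "wy": 0, "wz": 0, "gripper": 1}, {"dx": 0.0001, "dy": -0.0013, "dz": 0, "wx": 0, "wy": 0, "wz": 0, "gripper": 1}, {"dx": 0.0001, "dy": -0.0013, "dz": 0, "wx": 0, "wy": 0, "wz": 0, "gripper": 1}, {"dx": 0.0001, "dy": -0.0013, "dz": 0, "wx": 0, "wy": 0, "wz": 0, "gripper": 1}, {"dx": 0.0001, "dy": -0.0013, "dz": 0, "wx": 0, "wy": 0, "wz": 0, "gripper": 1}, {"dx": 0.0001, "dy": -0.0013, "dz": 0, "wx": 0, "wy": 0, "wz": 0, "gripper": 1}, {"dx": 0, "dy": 0, "dz": 0, "wx": 0, "wy": 0, "wz": 0, "gripper": 1}, {"dx": 0, "dy": 0, "dz": 0, "wx": 0, "wy": 0, "wz": 0, "gripper": 1}])

```text
t: 6.45
ee_pos: [0.4494, 0.2357, 0.043]
ee_rot: [-0.001, 0.671, 0.741, 0.002]
contact_force: [-1.5, 6.0, -4.0]
opening: 0.0219
gripper_force: 25.0
```

Call:
carry_out(targets=[{"dx": 0.0001, "dy": -0.0013, "dz": 0, "wx": 0, "wy": 0, "wz": 0, "gripper": 1}, {"dx": 0.0001, "dy": -0.0013, "dz": 0, "wx": 0, "wy": 0, "wz": 0, "gripper": 1}, {"dx": 0, "dy": 0, "dz": 0, "wx": 0, "wy": 0, "wz": 0, "gripper": 1}, {"dx": 0, "dy": 0, "dz": 0, "wx": 0, "wy": 0, "wz": 0, "gripper": 1}])

```text
t: 6.78
ee_pos: [0.4494, 0.2355, 0.0431]
ee_rot: [-0.002, 0.671, 0.742, 0.003]
contact_force: [-1.2, 9.5, -7.4]
opening: 0.0216
gripper_force: 25.0
```

```bash
python3 - <<'E'
from h import *
print(pose(),monitor.get_obs()['contact_force'])
E
```

```text
(array([0.44944188, 0.23553235, 0.04311797]), np.float64(0.1004050353567878), array([-0.00186969,  0.67072792,  0.74169472,  0.00308219])) [-1.21858464  9.50393162 -7.394725  ]
```

Call:
carry_out(targets=[{"dx": -0.0001, "dy": 0.002, "dz": 0, "wx": 0, "wy": 0, "wz": 0, "gripper": 1}, {"dx": 0, "dy": 0, "dz": -0.001, "wx": 0, "wy": 0, "wz": 0, "gripper": 1}, {"dx": 0, "dy": 0, "dz": -0.001, "wx": 0, "wy": 0, "wz": 0, "gripper": 1}, {"dx": 0, "dy": 0, "dz": 0, "wx": 0, "wy": 0, "wz": 0, "gripper": 1}, {"dx": 0, "dy": 0, "dz": 0, "wx": 0, "wy": 0, "wz": 0, "gripper": 1}])

```text
t: 7.2
ee_pos: [0.4497, 0.2358, 0.042]
ee_rot: [-0.001, 0.671, 0.742, 0.002]
contact_force: [-1.1, 6.7, -0.3]
opening: 0.0219
gripper_force: 25.0
```

```bash
python3 - <<'E'
from h import *
print(pose(),monitor.get_obs()['contact_force'])
E
```

```text
(array([0.44967549, 0.23576228, 0.04198956]), np.float64(0.0998442413360503), array([-0.00094378,  0.67093835,  0.74150937,  0.00216795])) [-1.10134936  6.72056011 -0.28281022]
```

Call:
carry_out(targets=[{"dx": 0, "dy": 0, "dz": 0, "wx": 0, "wy": 0, "wz": 0, "gripper": 0}, {"dx": 0, "dy": 0, "dz": 0, "wx": 0, "wy": 0, "wz": 0, "gripper": 0}, {"dx": 0, "dy": 0, "dz": 0, "wx": 0, "wy": 0, "wz": 0, "gripper": 0}, {"dx": 0, "dy": 0, "dz": 0, "wx": 0, "wy": 0, "wz": 0, "gripper": 0}, {"dx": 0, "dy": 0, "dz": 0.02, "wx": 0, "wy": 0, "wz": 0, "gripper": 0}, {"dx": 0, "dy": 0, "dz": 0.05, "wx": 0, "wy": 0, "wz": 0, "gripper": 0}, {"dx": 0, "dy": 0, "dz": 0.05, "wx": 0, "wy": 0, "wz": 0, "gripper": 0}, {"dx": 0, "dy": 0, "dz": 0.05, "wx": 0, "wy": 0, "wz": 0, "gripper": 0}, {"dx": 0, "dy": 0, "dz": 0.05, "wx": 0, "wy": 0, "wz": 0, "gripper": 0}, {"dx": 0, "dy": 0, "dz": 0.05, "wx": 0, "wy": 0, "wz": 0, "gripper": 0}, {"dx": 0, "dy": -0.046, "dz": 0, "wx": 0, "wy": 0, "wz": -0.17, "gripper": 0}, {"dx": 0, "dy": -0.046, "dz": 0, "wx": 0, "wy": 0, "wz": -0.17, "gripper": 0}, {"dx": 0, "dy": -0.046, "dz": 0, "wx": 0, "wy": 0, "wz": -0.17, "gripper": 0}, {"dx": 0, "dy": -0.046, "dz": 0, "wx": 0, "wy": 0, "wz": -0.17, "gripper": 0}, {"dx": 0, "dy": -0.046, "dz": 0, "wx": 0, "wy": 0, "wz": -0.17, "gripper": 0}, {"dx": 0, "dy": -0.046, "dz": 0, "wx": 0, "wy": 0, "wz": -0.17, "gripper": 0}, {"dx": 0, "dy": -0.046, "dz": 0, "wx": 0, "wy": 0, "wz": -0.17, "gripper": 0}, {"dx": 0, "dy": -0.046, "dz": 0, "wx": 0, "wy": 0, "wz": -0.17, "gripper": 0}, {"dx": 0, "dy": -0.046, "dz": 0, "wx": 0, "wy": 0, "wz": -0.17, "gripper": 0}, {"dx": 0, "dy": -0.046, "dz": 0, "wx": 0, "wy": 0, "wz": -0.17, "gripper": 0}])

```text
t: 8.87
ee_pos: [0.449, -0.1142, 0.2439]
ee_rot: [0.0, 0.926, 0.377, -0.0]
contact_force: [0.4, 0.9, 0.2]
opening: 0.0461
gripper_force: 0.0
```

```bash
python3 - <<'E'
from h import *
print(pose())
c=grab('top','pics/top3.png'); 
a=np.hstack([cv2.resize(c['img'][150:230,140:215,::-1],None,fx=5,fy=5,interpolation=cv2.INTER_CUBIC),cv2.resize(c['img'][145:225,312:392,::-1],None,fx=5,fy=5,interpolation=cv2.INTER_CUBIC)])
cv2.imwrite('pics/c3.png',a)
E
```

```text
(array([ 0.44895478, -0.11417713,  0.24394111]), np.float64(-0.7969693685304374), array([ 3.45392179e-04,  9.26078051e-01,  3.77331833e-01, -1.07959585e-04]))
```

View pics/c3.png

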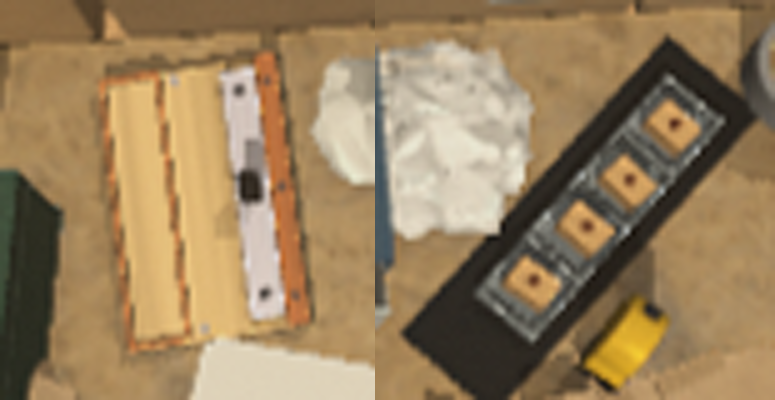

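The bar lies flush against the batten at (265,190), parallel to it. The four cleats are still in the tray at about (672,125), (628,180), (586,226) and (533,280). I'll start with the nearest one.

Call:
carry_out(targets=[{"dx": -0.0147, "dy": -0.0432, "dz": 0, "wx": 0, "wy": 0, "wz": 0, "gripper": 0}, {"dx": -0.0147, "dy": -0.0432, "dz": 0, "wx": 0, "wy": 0, "wz": 0, "gripper": 0}, {"dx": -0.0147, "dy": -0.0432, "dz": 0, "wx": 0, "wy": 0, "wz": 0, "gripper": 0}, {"dx": -0.0147, "dy": -0.0432, "dz": 0, "wx": 0, "wy": 0, "wz": 0, "gripper": 0}, {"dx": -0.0147, "dy": -0.0432, "dz": 0, "wx": 0, "wy": 0, "wz": 0, "gripper": 0}, {"dx": -0.0147, "dy": -0.0432, "dz": 0, "wx": 0, "wy": 0, "wz": 0, "gripper": 0}, {"dx": -0.0147, "dy": -0.0432, "dz": 0, "wx": 0, "wy": 0, "wz": 0, "gripper": 0}, {"dx": -0.0147, "dy": -0.0432, "dz": 0, "wx": 0, "wy": 0, "wz": 0, "gripper": 0}, {"dx": 0, "dy": 0, "dz": -0.045, "wx": 0, "wy": 0, "wz": 0, "gripper": 0}, {"dx": 0, "dy": 0, "dz": -0.045, "wx": 0, "wy": 0, "wz": 0, "gripper": 0}, {"dx": 0, "dy": 0, "dz": -0.045, "wx": 0, "wy": 0, "wz": 0, "gripper": 0}, {"dx": 0, "dy": 0, "dz": -0.045, "wx": 0, "wy": 0, "wz": 0, "gripper": 0}, {"dx": 0, "dy": 0, "dz": 0, "wx": 0, "wy": 0, "wz": 0, "gripper": 0}, {"dx": 0, "dy": 0, "dz": 0, "wx": 0, "wy": 0, "wz": 0, "gripper": 0}])

```text
t: 10.08
ee_pos: [0.3605, -0.3704, 0.1078]
ee_rot: [-0.002, 0.925, 0.38, -0.001]
contact_force: [0.9, -0.6, 0.5]
opening: 0.0462
gripper_force: 0.0
```

Call:
carry_out(targets=[{"dx": 0.0005, "dy": -0.004, "dz": -0.03, "wx": 0, "wy": 0, "wz": 0, "gripper": 0}, {"dx": 0, "dy": 0, "dz": -0.03, "wx": 0, "wy": 0, "wz": 0, "gripper": 0}, {"dx": 0, "dy": 0, "dz": -0.02, "wx": 0, "wy": 0, "wz": 0, "gripper": 0}, {"dx": 0, "dy": 0, "dz": -0.0167, "wx": 0, "wy": 0, "wz": 0, "gripper": 0}, {"dx": 0, "dy": 0, "dz": 0, "wx": 0, "wy": 0, "wz": 0, "gripper": 0}, {"dx": 0, "dy": 0, "dz": 0, "wx": 0, "wy": 0, "wz": 0, "gripper": 1}, {"dx": 0, "dy": 0, "dz": 0, "wx": 0, "wy": 0, "wz": 0, "gripper": 1}, {"dx": 0, "dy": 0, "dz": 0, "wx": 0, "wy": 0, "wz": 0, "gripper": 1}, {"dx": 0, "dy": 0, "dz": 0, "wx": 0, "wy": 0, "wz": 0, "gripper": 1}, {"dx": 0, "dy": 0, "dz": 0, "wx": 0, "wy": 0, "wz": 0, "gripper": 1}, {"dx": 0, "dy": 0, "dz": 0, "wx": 0, "wy": 0, "wz": 0, "gripper": 1}], force=20)

```text
t: 11.0
ee_pos: [0.3626, -0.3751, 0.0379]
ee_rot: [0.001, 0.925, 0.38, 0.0]
contact_force: [-0.5, 0.7, 7.8]
opening: 0.026
gripper_force: 19.9
```

```bash
python3 - <<'E'
from h import *
c=load('top');s=load('scene')
print('wall base',[w(c,u,v,0).round(3)[:2] for u,v in((170,158),(210,155),(200,150))])
for z in(.25,.3,.35,.4,.45,.5):
    print(z,[(w(c,*q,z).round(3)[:2].tolist(),px(s,w(c,*q,z)).round(0).tolist()) for q in((170,92),(300,80))])
E
```

```text
wall base [array([0.585, 0.319]), array([0.589, 0.153]), array([0.613, 0.194])]
0.25 [([0.756, 0.265], [[306.0, 96.0]]), ([0.776, -0.211], [[395.0, 130.0]])]
0.3 [([0.732, 0.255], [[303.0, 85.0]]), ([0.751, -0.204], [[391.0, 116.0]])]
0.35 [([0.707, 0.245], [[300.0, 73.0]]), ([0.726, -0.197], [[386.0, 100.0]])]
0.4 [([0.682, 0.235], [[297.0, 61.0]]), ([0.7, -0.191], [[381.0, 84.0]])]
0.45 [([0.657, 0.225], [[294.0, 48.0]]), ([0.675, -0.184], [[375.0, 67.0]])]
0.5 [([0.633, 0.215], [[291.0, 34.0]]), ([0.649, -0.177], [[370.0, 49.0]])]
```

Call:
carry_out(targets=[{"dx": 0, "dy": 0, "dz": 0.02, "wx": 0, "wy": 0, "wz": 0, "gripper": 1}, {"dx": 0, "dy": 0, "dz": 0.03, "wx": 0, "wy": 0, "wz": 0, "gripper": 1}, {"dx": 0, "dy": 0, "dz": 0.05, "wx": 0, "wy": 0, "wz": 0, "gripper": 1}, {"dx": 0, "dy": 0, "dz": 0.05, "wx": 0, "wy": 0, "wz": 0, "gripper": 1}, {"dx": 0, "dy": 0, "dz": 0.05, "wx": 0, "wy": 0, "wz": 0, "gripper": 1}, {"dx": 0, "dy": 0, "dz": 0.05, "wx": 0, "wy": 0, "wz": 0, "gripper": 1}, {"dx": 0, "dy": 0, "dz": 0.03, "wx": 0, "wy": 0, "wz": 0, "gripper": 1}, {"dx": 0, "dy": 0, "dz": 0, "wx": 0, "wy": 0, "wz": 0, "gripper": 1}])

```text
t: 11.67
ee_pos: [0.364, -0.3763, 0.2525]
ee_rot: [0.005, 0.925, 0.38, 0.002]
contact_force: [0.6, -0.1, -1.3]
opening: 0.0253
gripper_force: 19.9
```

Call:
carry_out(targets=[{"dx": 0.0287, "dy": 0.042, "dz": 0, "wx": 0, "wy": 0, "wz": 0, "gripper": 1}, {"dx": 0.0287, "dy": 0.042, "dz": 0, "wx": 0, "wy": 0, "wz": 0, "gripper": 1}, {"dx": 0.0287, "dy": 0.042, "dz": 0, "wx": 0, "wy": 0, "wz": 0, "gripper": 1}, {"dx": 0.0287, "dy": 0.042, "dz": 0, "wx": 0, "wy": 0, "wz": 0, "gripper": 1}, {"dx": 0, "dy": 0.0467, "dz": 0, "wx": 0, "wy": 0, "wz": -0.1295, "gripper": 1}, {"dx": 0, "dy": 0.0467, "dz": 0, "wx": 0, "wy": 0, "wz": -0.1295, "gripper": 1}, {"dx": 0, "dy": 0.0467, "dz": 0, "wx": 0, "wy": 0, "wz": -0.1295, "gripper": 1}, {"dx": 0, "dy": 0.0467, "dz": 0, "wx": 0, "wy": 0, "wz": -0.1295, "gripper": 1}, {"dx": 0, "dy": 0.0467, "dz": 0, "wx": 0, "wy": 0, "wz": -0.1295, "gripper": 1}, {"dx": 0, "dy": 0.0467, "dz": 0, "wx": 0, "wy": 0, "wz": -0.1295, "gripper": 1}, {"dx": 0, "dy": 0.0467, "dz": 0, "wx": 0, "wy": 0, "wz": -0.1295, "gripper": 1}, {"dx": 0, "dy": 0.0467, "dz": 0, "wx": 0, "wy": 0, "wz": -0.1295, "gripper": 1}, {"dx": 0, "dy": 0.0467, "dz": 0, "wx": 0, "wy": 0, "wz": -0.1295, "gripper": 1}, {"dx": 0, "dy": 0.0467, "dz": 0, "wx": 0, "wy": 0, "wz": -0.1295, "gripper": 1}, {"dx": 0.016, "dy": 0.039, "dz": 0, "wx": 0, "wy": 0, "wz": 0, "gripper": 1}, {"dx": 0.016, "dy": 0.039, "dz": 0, "wx": 0, "wy": 0, "wz": 0, "gripper": 1}, {"dx": 0.016, "dy": 0.039, "dz": 0, "wx": 0, "wy": 0, "wz": 0, "gripper": 1}, {"dx": 0.016, "dy": 0.039, "dz": 0, "wx": 0, "wy": 0, "wz": 0, "gripper": 1}, {"dx": 0.016, "dy": 0.039, "dz": 0, "wx": 0, "wy": 0, "wz": 0, "gripper": 1}, {"dx": 0.016, "dy": 0.039, "dz": 0, "wx": 0, "wy": 0, "wz": 0, "gripper": 1}])

```text
t: 13.33
ee_pos: [0.5199, 0.2786, 0.2456]
ee_rot: [0.0, 0.999, 0.05, -0.0]
contact_force: [0.6, -0.0, -0.1]
opening: 0.0257
gripper_force: 19.9
```

```bash
python3 - <<'E'
from h import *
print(pose())
E
```

```text
(array([0.51993012, 0.27857459, 0.24558102]), np.float64(-1.4700328878191935), array([ 3.28902094e-04,  9.98730978e-01,  5.03604014e-02, -3.94103448e-04]))
```

Call:
carry_out(targets=[{"dx": 0.003, "dy": -0.002, "dz": -0.045, "wx": 0, "wy": 0, "wz": 0, "gripper": 1}, {"dx": 0, "dy": 0, "dz": -0.045, "wx": 0, "wy": 0, "wz": 0, "gripper": 1}, {"dx": 0, "dy": 0, "dz": -0.045, "wx": 0, "wy": 0, "wz": 0, "gripper": 1}, {"dx": 0, "dy": 0, "dz": -0.045, "wx": 0, "wy": 0, "wz": 0, "gripper": 1}, {"dx": 0, "dy": 0, "dz": -0.04, "wx": 0, "wy": 0, "wz": 0, "gripper": 1}, {"dx": 0, "dy": 0, "dz": -0.026, "wx": 0, "wy": 0, "wz": 0, "gripper": 1}, {"dx": 0, "dy": 0, "dz": -0.01, "wx": 0, "wy": 0, "wz": 0, "gripper": 1}, {"dx": 0, "dy": 0, "dz": 0, "wx": 0, "wy": 0, "wz": 0, "gripper": 1}, {"dx": 0, "dy": 0, "dz": 0, "wx": 0, "wy": 0, "wz": 0, "gripper": 1}])

```text
t: 14.08
ee_pos: [0.5223, 0.2763, 0.0547]
ee_rot: [-0.0, 0.999, 0.05, 0.0]
contact_force: [0.9, 0.0, 0.7]
opening: 0.0256
gripper_force: 19.9
```

Call:
carry_out(targets=[{"dx": 0, "dy": 0, "dz": -0.007, "wx": 0, "wy": 0, "wz": 0, "gripper": 1}, {"dx": 0, "dy": 0, "dz": -0.006, "wx": 0, "wy": 0, "wz": 0, "gripper": 1}, {"dx": 0.0003, "dy": -0.0026, "dz": 0, "wx": 0, "wy": 0, "wz": 0, "gripper": 1}, {"dx": 0.0003, "dy": -0.0026, "dz": 0, "wx": 0, "wy": 0, "wz": 0, "gripper": 1}, {"dx": 0.0001, "dy": -0.0013, "dz": 0, "wx": 0, "wy": 0, "wz": 0, "gripper": 1}, {"dx": 0.0001, "dy": -0.0013, "dz": 0, "wx": 0, "wy": 0, "wz": 0, "gripper": 1}, {"dx": 0, "dy": 0, "dz": 0, "wx": 0, "wy": 0, "wz": 0, "gripper": 1}, {"dx": 0, "dy": 0, "dz": 0, "wx": 0, "wy": 0, "wz": 0, "gripper": 1}])

```text
t: 14.75
ee_pos: [0.523, 0.2705, 0.0448]
ee_rot: [-0.0, 0.999, 0.05, 0.0]
contact_force: [-0.1, 1.5, -0.1]
opening: 0.0258
gripper_force: 19.9
```

Call:
carry_out(targets=[{"dx": 0.0001, "dy": -0.0013, "dz": 0, "wx": 0, "wy": 0, "wz": 0, "gripper": 1}, {"dx": 0.0001, "dy": -0.0013, "dz": 0, "wx": 0, "wy": 0, "wz": 0, "gripper": 1}, {"dx": 0, "dy": 0, "dz": 0, "wx": 0, "wy": 0, "wz": 0, "gripper": 1}, {"dx": 0, "dy": 0, "dz": 0, "wx": 0, "wy": 0, "wz": 0, "gripper": 1}])

```text
t: 15.08
ee_pos: [0.523, 0.2702, 0.0449]
ee_rot: [-0.002, 0.999, 0.051, 0.001]
contact_force: [-0.1, 5.2, -1.0]
opening: 0.0256
gripper_force: 19.9
```

Call:
carry_out(targets=[{"dx": 0, "dy": 0.0013, "dz": -0.0015, "wx": 0, "wy": 0, "wz": 0, "gripper": 1}, {"dx": 0, "dy": 0, "dz": -0.0015, "wx": 0, "wy": 0, "wz": 0, "gripper": 1}, {"dx": 0, "dy": 0, "dz": 0, "wx": 0, "wy": 0, "wz": 0, "gripper": 1}, {"dx": 0, "dy": 0, "dz": 0, "wx": 0, "wy": 0, "wz": 0, "gripper": 0.35}, {"dx": 0, "dy": 0, "dz": 0, "wx": 0, "wy": 0, "wz": 0, "gripper": 0.25}, {"dx": 0, "dy": 0, "dz": 0, "wx": 0, "wy": 0, "wz": 0, "gripper": 0.15}, {"dx": 0, "dy": 0, "dz": 0, "wx": 0, "wy": 0, "wz": 0, "gripper": 0}, {"dx": 0, "dy": 0, "dz": 0, "wx": 0, "wy": 0, "wz": 0, "gripper": 0}, {"dx": 0, "dy": 0, "dz": 0.02, "wx": 0, "wy": 0, "wz": 0, "gripper": 0}, {"dx": 0, "dy": 0, "dz": 0.05, "wx": 0, "wy": 0, "wz": 0, "gripper": 0}, {"dx": 0, "dy": 0, "dz": 0.05, "wx": 0, "wy": 0, "wz": 0, "gripper": 0}, {"dx": 0, "dy": 0, "dz": 0.05, "wx": 0, "wy": 0, "wz": 0, "gripper": 0}, {"dx": 0, "dy": 0, "dz": 0.05, "wx": 0, "wy": 0, "wz": 0, "gripper": 0}, {"dx": 0, "dy": 0, "dz": 0.045, "wx": 0, "wy": 0, "wz": 0, "gripper": 0}, {"dx": 0, "dy": 0, "dz": 0, "wx": 0, "wy": 0, "wz": 0, "gripper": 0}])

```text
t: 16.33
ee_pos: [0.5258, 0.2712, 0.2482]
ee_rot: [-0.002, 0.999, 0.05, 0.005]
contact_force: [1.0, 0.5, 0.4]
opening: 0.0462
gripper_force: 0.0
```

Call:
carry_out(targets=[{"dx": -0.0202, "dy": -0.0457, "dz": 0, "wx": 0, "wy": 0, "wz": 0, "gripper": 0}, {"dx": -0.0202, "dy": -0.0457, "dz": 0, "wx": 0, "wy": 0, "wz": 0, "gripper": 0}, {"dx": -0.0202, "dy": -0.0457, "dz": 0, "wx": 0, "wy": 0, "wz": 0, "gripper": 0}, {"dx": -0.0202, "dy": -0.0457, "dz": 0, "wx": 0, "wy": 0, "wz": 0, "gripper": 0}, {"dx": -0.0202, "dy": -0.0457, "dz": 0, "wx": 0, "wy": 0, "wz": 0, "gripper": 0}, {"dx": 0, "dy": -0.0467, "dz": 0, "wx": 0, "wy": 0, "wz": 0.13, "gripper": 0}, {"dx": 0, "dy": -0.0467, "dz": 0, "wx": 0, "wy": 0, "wz": 0.13, "gripper": 0}, {"dx": 0, "dy": -0.0467, "dz": 0, "wx": 0, "wy": 0, "wz": 0.13, "gripper": 0}, {"dx": 0, "dy": -0.0467, "dz": 0, "wx": 0, "wy": 0, "wz": 0.13, "gripper": 0}, {"dx": 0, "dy": -0.0467, "dz": 0, "wx": 0, "wy": 0, "wz": 0.13, "gripper": 0}, {"dx": 0, "dy": -0.0467, "dz": 0, "wx": 0, "wy": 0, "wz": 0.13, "gripper": 0}, {"dx": 0, "dy": -0.0467, "dz": 0, "wx": 0, "wy": 0, "wz": 0.13, "gripper": 0}, {"dx": 0, "dy": -0.0467, "dz": 0, "wx": 0, "wy": 0, "wz": 0.13, "gripper": 0}, {"dx": 0, "dy": -0.0467, "dz": 0, "wx": 0, "wy": 0, "wz": 0.13, "gripper": 0}, {"dx": 0, "dy": -0.0467, "dz": 0, "wx": 0, "wy": 0, "wz": 0.13, "gripper": 0}, {"dx": -0.0128, "dy": -0.0453, "dz": 0, "wx": 0, "wy": 0, "wz": 0, "gripper": 0}, {"dx": -0.0128, "dy": -0.0453, "dz": 0, "wx": 0, "wy": 0, "wz": 0, "gripper": 0}, {"dx": -0.0128, "dy": -0.0453, "dz": 0, "wx": 0, "wy": 0, "wz": 0, "gripper": 0}, {"dx": -0.0128, "dy": -0.0453, "dz": 0, "wx": 0, "wy": 0, "wz": 0, "gripper": 0}, {"dx": -0.0128, "dy": -0.0453, "dz": 0, "wx": 0, "wy": 0, "wz": 0, "gripper": 0}])

```text
t: 18.0
ee_pos: [0.3979, -0.4239, 0.2403]
ee_rot: [-0.0, 0.925, 0.381, -0.0]
contact_force: [1.3, 0.7, 0.8]
opening: 0.0459
gripper_force: 0.0
```

```bash
cat >> h.py <<'E'
def pair(f):
    c=grab('top','pics/_.png'); r=lambda a:cv2.resize(a[:,:,::-1],None,fx=5,fy=5,interpolation=cv2.INTER_CUBIC)
    cv2.imwrite(f,np.hstack([r(c['img'][150:230,140:215]),r(c['img'][145:225,312:392])]))
E
python3 - <<'E'
from h import *
print(pose()); pair('pics/c4.png')
E
```

```text
(array([ 0.39790342, -0.42388763,  0.24026891]), np.float64(-0.789482581886288), array([-3.81513114e-04,  9.24658986e-01,  3.80795823e-01, -3.93553886e-04]))
```

View pics/c4.png

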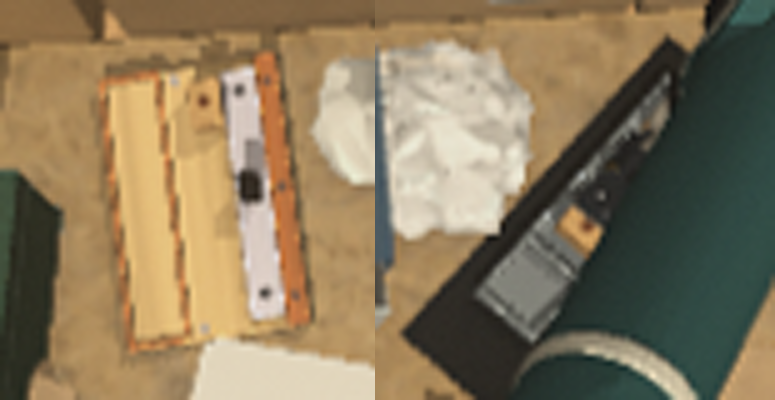

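Cleat 1 stands against the bar at (205,100). The next cleat is still at (580,228). I'll grasp it now.

Call:
carry_out(targets=[{"dx": 0.0056, "dy": 0.0049, "dz": -0.045, "wx": 0, "wy": 0, "wz": 0, "gripper": 0}, {"dx": 0, "dy": 0, "dz": -0.045, "wx": 0, "wy": 0, "wz": 0, "gripper": 0}, {"dx": 0, "dy": 0, "dz": -0.045, "wx": 0, "wy": 0, "wz": 0, "gripper": 0}, {"dx": 0, "dy": 0, "dz": -0.045, "wx": 0, "wy": 0, "wz": 0, "gripper": 0}, {"dx": 0, "dy": 0, "dz": -0.04, "wx": 0, "wy": 0, "wz": 0, "gripper": 0}, {"dx": 0, "dy": 0, "dz": -0.03, "wx": 0, "wy": 0, "wz": 0, "gripper": 0}, {"dx": 0, "dy": 0, "dz": 0, "wx": 0, "wy": 0, "wz": 0, "gripper": 0}, {"dx": 0, "dy": 0, "dz": 0, "wx": 0, "wy": 0, "wz": 0, "gripper": 0}])

```text
t: 18.72
ee_pos: [0.4026, -0.4178, 0.0523]
ee_rot: [-0.002, 0.925, 0.381, -0.001]
contact_force: [0.8, -0.4, -0.2]
opening: 0.0461
gripper_force: 0.0
```

Call:
carry_out(targets=[{"dx": -0.0005, "dy": -0.003, "dz": -0.01, "wx": 0, "wy": 0, "wz": 0, "gripper": 0}, {"dx": 0, "dy": 0, "dz": -0.008, "wx": 0, "wy": 0, "wz": 0, "gripper": 0}, {"dx": 0, "dy": 0, "dz": 0, "wx": 0, "wy": 0, "wz": 0, "gripper": 0}, {"dx": 0, "dy": 0, "dz": 0, "wx": 0, "wy": 0, "wz": 0, "gripper": 1}, {"dx": 0, "dy": 0, "dz": 0, "wx": 0, "wy": 0, "wz": 0, "gripper": 1}, {"dx": 0, "dy": 0, "dz": 0, "wx": 0, "wy": 0, "wz": 0, "gripper": 1}, {"dx": 0, "dy": 0, "dz": 0, "wx": 0, "wy": 0, "wz": 0, "gripper": 1}, {"dx": 0, "dy": 0, "dz": 0, "wx": 0, "wy": 0, "wz": 0, "gripper": 1}, {"dx": 0, "dy": 0, "dz": 0, "wx": 0, "wy": 0, "wz": 0, "gripper": 1}])

```text
t: 19.47
ee_pos: [0.4032, -0.4212, 0.0405]
ee_rot: [0.0, 0.925, 0.381, 0.0]
contact_force: [-0.6, 0.6, 4.5]
opening: 0.0259
gripper_force: 20.0
```

Call:
carry_out(targets=[{"dx": 0, "dy": 0, "dz": 0.02, "wx": 0, "wy": 0, "wz": 0, "gripper": 1}, {"dx": 0, "dy": 0, "dz": 0.05, "wx": 0, "wy": 0, "wz": 0, "gripper": 1}, {"dx": 0, "dy": 0, "dz": 0.05, "wx": 0, "wy": 0, "wz": 0, "gripper": 1}, {"dx": 0, "dy": 0, "dz": 0.05, "wx": 0, "wy": 0, "wz": 0, "gripper": 1}, {"dx": 0, "dy": 0, "dz": 0.05, "wx": 0, "wy": 0, "wz": 0, "gripper": 1}, {"dx": 0, "dy": 0, "dz": 0.05, "wx": 0, "wy": 0, "wz": 0, "gripper": 1}, {"dx": 0, "dy": 0, "dz": 0.01, "wx": 0, "wy": 0, "wz": 0, "gripper": 1}, {"dx": 0.0125, "dy": 0.0457, "dz": 0, "wx": 0, "wy": 0, "wz": 0, "gripper": 1}, {"dx": 0.0125, "dy": 0.0457, "dz": 0, "wx": 0, "wy": 0, "wz": 0, "gripper": 1}, {"dx": 0.0125, "dy": 0.0457, "dz": 0, "wx": 0, "wy": 0, "wz": 0, "gripper": 1}, {"dx": 0.0125, "dy": 0.0457, "dz": 0, "wx": 0, "wy": 0, "wz": 0, "gripper": 1}, {"dx": 0.0125, "dy": 0.0457, "dz": 0, "wx": 0, "wy": 0, "wz": 0, "gripper": 1}, {"dx": 0, "dy": 0.0467, "dz": 0, "wx": 0, "wy": 0, "wz": -0.13, "gripper": 1}, {"dx": 0, "dy": 0.0467, "dz": 0, "wx": 0, "wy": 0, "wz": -0.13, "gripper": 1}, {"dx": 0, "dy": 0.0467, "dz": 0, "wx": 0, "wy": 0, "wz": -0.13, "gripper": 1}, {"dx": 0, "dy": 0.0467, "dz": 0, "wx": 0, "wy": 0, "wz": -0.13, "gripper": 1}, {"dx": 0, "dy": 0.0467, "dz": 0, "wx": 0, "wy": 0, "wz": -0.13, "gripper": 1}, {"dx": 0, "dy": 0.0467, "dz": 0, "wx": 0, "wy": 0, "wz": -0.13, "gripper": 1}, {"dx": 0, "dy": 0.0467, "dz": 0, "wx": 0, "wy": 0, "wz": -0.13, "gripper": 1}, {"dx": 0, "dy": 0.0467, "dz": 0, "wx": 0, "wy": 0, "wz": -0.13, "gripper": 1}])

```text
t: 21.13
ee_pos: [0.4493, 0.0322, 0.2497]
ee_rot: [0.0, 0.993, 0.116, -0.0]
contact_force: [0.9, 0.0, -0.4]
opening: 0.0257
gripper_force: 20.0
```

Call:
carry_out(targets=[{"dx": 0.0044, "dy": 0.046, "dz": 0, "wx": 0, "wy": 0, "wz": -0.127, "gripper": 1}, {"dx": 0.0044, "dy": 0.046, "dz": 0, "wx": 0, "wy": 0, "wz": -0.127, "gripper": 1}, {"dx": 0.0044, "dy": 0.046, "dz": 0, "wx": 0, "wy": 0, "wz": 0, "gripper": 1}, {"dx": 0.0044, "dy": 0.046, "dz": 0, "wx": 0, "wy": 0, "wz": 0, "gripper": 1}, {"dx": 0.0044, "dy": 0.046, "dz": 0, "wx": 0, "wy": 0, "wz": 0, "gripper": 1}, {"dx": 0.0044, "dy": 0.046, "dz": 0, "wx": 0, "wy": 0, "wz": 0, "gripper": 1}, {"dx": 0.0044, "dy": 0.046, "dz": 0, "wx": 0, "wy": 0, "wz": 0, "gripper": 1}, {"dx": 0, "dy": 0, "dz": 0, "wx": 0, "wy": 0, "wz": 0, "gripper": 1}, {"dx": 0, "dy": 0, "dz": -0.045, "wx": 0, "wy": 0, "wz": 0, "gripper": 1}, {"dx": 0, "dy": 0, "dz": -0.045, "wx": 0, "wy": 0, "wz": 0, "gripper": 1}, {"dx": 0, "dy": 0, "dz": -0.045, "wx": 0, "wy": 0, "wz": 0, "gripper": 1}, {"dx": 0, "dy": 0, "dz": -0.045, "wx": 0, "wy": 0, "wz": 0, "gripper": 1}, {"dx": 0, "dy": 0, "dz": -0.045, "wx": 0, "wy": 0, "wz": 0, "gripper": 1}, {"dx": 0, "dy": 0, "dz": 0, "wx": 0, "wy": 0, "wz": 0, "gripper": 1}, {"dx": 0, "dy": 0, "dz": 0, "wx": 0, "wy": 0, "wz": 0, "gripper": 1}])

```text
t: 22.38
ee_pos: [0.4717, 0.2714, 0.0799]
ee_rot: [0.001, 0.999, 0.052, -0.002]
contact_force: [0.4, 0.4, 0.4]
opening: 0.0259
gripper_force: 20.0
```

```bash
python3 - <<'E'
from h import *
print(pose())
E
```

```text
(array([0.47167738, 0.27135217, 0.07994942]), np.float64(-1.4665338935969086), array([ 7.56264079e-04,  9.98639220e-01,  5.21074896e-02, -1.98655022e-03]))
```

Call:
carry_out(targets=[{"dx": 0.001, "dy": 0, "dz": -0.02, "wx": 0, "wy": 0, "wz": -0.009, "gripper": 1}, {"dx": 0, "dy": 0, "dz": -0.014, "wx": 0, "wy": 0, "wz": 0, "gripper": 1}, {"dx": 0, "dy": 0, "dz": -0.0095, "wx": 0, "wy": 0, "wz": 0, "gripper": 1}, {"dx": 0, "dy": 0, "dz": 0, "wx": 0, "wy": 0, "wz": 0, "gripper": 1}, {"dx": 0.0003, "dy": -0.0026, "dz": 0, "wx": 0, "wy": 0, "wz": 0, "gripper": 1}, {"dx": 0.0003, "dy": -0.0026, "dz": 0, "wx": 0, "wy": 0, "wz": 0, "gripper": 1}, {"dx": 0.0001, "dy": -0.0013, "dz": 0, "wx": 0, "wy": 0, "wz": 0, "gripper": 1}, {"dx": 0.0001, "dy": -0.0013, "dz": 0, "wx": 0, "wy": 0, "wz": 0, "gripper": 1}, {"dx": 0.0001, "dy": -0.0013, "dz": 0, "wx": 0, "wy": 0, "wz": 0, "gripper": 1}, {"dx": 0.0001, "dy": -0.0013, "dz": 0, "wx": 0, "wy": 0, "wz": 0, "gripper": 1}, {"dx": 0, "dy": 0, "dz": 0, "wx": 0, "wy": 0, "wz": 0, "gripper": 1}, {"dx": 0, "dy": 0, "dz": 0, "wx": 0, "wy": 0, "wz": 0, "gripper": 1}])

```text
t: 23.38
ee_pos: [0.4746, 0.2653, 0.0489]
ee_rot: [-0.001, 0.999, 0.05, 0.0]
contact_force: [-0.2, 2.6, 0.5]
opening: 0.0257
gripper_force: 20.0
```

Call:
carry_out(targets=[{"dx": 0, "dy": -0.0013, "dz": 0, "wx": 0, "wy": 0, "wz": 0, "gripper": 1}, {"dx": 0, "dy": 0, "dz": 0, "wx": 0, "wy": 0, "wz": 0, "gripper": 1}, {"dx": 0, "dy": 0.0013, "dz": -0.002, "wx": 0, "wy": 0, "wz": 0, "gripper": 1}, {"dx": 0, "dy": 0, "dz": -0.002, "wx": 0, "wy": 0, "wz": 0, "gripper": 1}, {"dx": 0, "dy": 0, "dz": 0, "wx": 0, "wy": 0, "wz": 0, "gripper": 1}, {"dx": 0, "dy": 0, "dz": 0, "wx": 0, "wy": 0, "wz": 0, "gripper": 1}, {"dx": 0, "dy": 0, "dz": 0, "wx": 0, "wy": 0, "wz": 0, "gripper": 0.35}, {"dx": 0, "dy": 0, "dz": 0, "wx": 0, "wy": 0, "wz": 0, "gripper": 0.25}, {"dx": 0, "dy": 0, "dz": 0, "wx": 0, "wy": 0, "wz": 0, "gripper": 0.15}, {"dx": 0, "dy": 0, "dz": 0, "wx": 0, "wy": 0, "wz": 0, "gripper": 0}, {"dx": 0, "dy": 0, "dz": 0, "wx": 0, "wy": 0, "wz": 0, "gripper": 0}, {"dx": 0, "dy": 0, "dz": 0.02, "wx": 0, "wy": 0, "wz": 0, "gripper": 0}, {"dx": 0, "dy": 0, "dz": 0.05, "wx": 0, "wy": 0, "wz": 0, "gripper": 0}, {"dx": 0, "dy": 0, "dz": 0.05, "wx": 0, "wy": 0, "wz": 0, "gripper": 0}, {"dx": 0, "dy": 0, "dz": 0.05, "wx": 0, "wy": 0, "wz": 0, "gripper": 0}, {"dx": 0, "dy": 0, "dz": 0.05, "wx": 0, "wy": 0, "wz": 0, "gripper": 0}, {"dx": 0, "dy": 0, "dz": 0.045, "wx": 0, "wy": 0, "wz": 0, "gripper": 0}, {"dx": 0, "dy": 0, "dz": 0, "wx": 0, "wy": 0, "wz": 0, "gripper": 0}])

```text
t: 24.88
ee_pos: [0.4772, 0.2663, 0.2511]
ee_rot: [-0.002, 0.999, 0.049, 0.005]
contact_force: [0.8, 1.3, -0.1]
opening: 0.0459
gripper_force: 0.0
```

Call:
carry_out(targets=[{"dx": -0.0073, "dy": -0.0443, "dz": 0, "wx": 0, "wy": 0, "wz": 0, "gripper": 0}, {"dx": -0.0073, "dy": -0.0443, "dz": 0, "wx": 0, "wy": 0, "wz": 0, "gripper": 0}, {"dx": -0.0073, "dy": -0.0443, "dz": 0, "wx": 0, "wy": 0, "wz": 0, "gripper": 0}, {"dx": -0.0073, "dy": -0.0443, "dz": 0, "wx": 0, "wy": 0, "wz": 0, "gripper": 0}, {"dx": -0.0073, "dy": -0.0443, "dz": 0, "wx": 0, "wy": 0, "wz": 0, "gripper": 0}, {"dx": 0, "dy": -0.0467, "dz": 0, "wx": 0, "wy": 0, "wz": 0.13, "gripper": 0}, {"dx": 0, "dy": -0.0467, "dz": 0, "wx": 0, "wy": 0, "wz": 0.13, "gripper": 0}, {"dx": 0, "dy": -0.0467, "dz": 0, "wx": 0, "wy": 0, "wz": 0.13, "gripper": 0}, {"dx": 0, "dy": -0.0467, "dz": 0, "wx": 0, "wy": 0, "wz": 0.13, "gripper": 0}, {"dx": 0, "dy": -0.0467, "dz": 0, "wx": 0, "wy": 0, "wz": 0.13, "gripper": 0}, {"dx": 0, "dy": -0.0467, "dz": 0, "wx": 0, "wy": 0, "wz": 0.13, "gripper": 0}, {"dx": 0, "dy": -0.0467, "dz": 0, "wx": 0, "wy": 0, "wz": 0.13, "gripper": 0}, {"dx": 0, "dy": -0.0467, "dz": 0, "wx": 0, "wy": 0, "wz": 0.13, "gripper": 0}, {"dx": 0, "dy": -0.0467, "dz": 0, "wx": 0, "wy": 0, "wz": 0.13, "gripper": 0}, {"dx": 0, "dy": -0.0467, "dz": 0, "wx": 0, "wy": 0, "wz": 0.13, "gripper": 0}, {"dx": -0.0027, "dy": -0.0462, "dz": 0, "wx": 0, "wy": 0, "wz": 0, "gripper": 0}, {"dx": -0.0027, "dy": -0.0462, "dz": 0, "wx": 0, "wy": 0, "wz": 0, "gripper": 0}])

```text
t: 26.3
ee_pos: [0.4421, -0.3232, 0.2436]
ee_rot: [-0.0, 0.925, 0.38, -0.0]
contact_force: [0.8, -0.1, 0.2]
opening: 0.0459
gripper_force: 0.0
```

```bash
python3 - <<'E'
from h import *
print(pose()); pair('pics/c5.png')
E
```

```text
(array([ 0.44208522, -0.32315227,  0.24364126]), np.float64(-0.7910951572199675), array([-3.21707819e-04,  9.24965702e-01,  3.80050152e-01, -4.78943182e-04]))
```

View pics/c5.png

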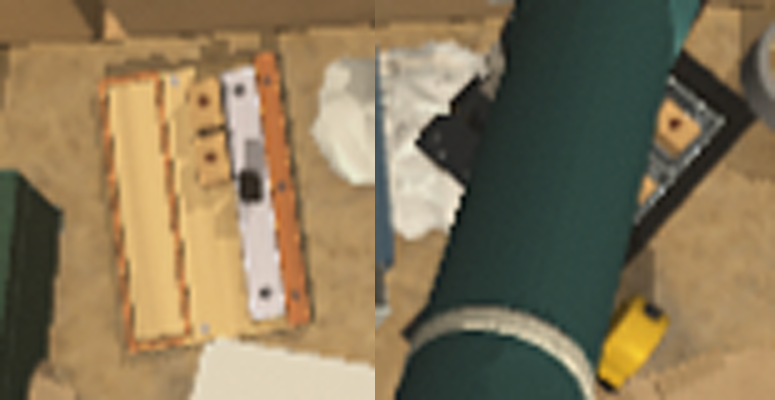

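Two cleats stand flush at (204,100) and (210,158). I'll check their spacing later. Now the third cleat.

Call:
carry_out(targets=[{"dx": -0.0013, "dy": -0.045, "dz": 0, "wx": 0, "wy": 0, "wz": 0, "gripper": 0}, {"dx": -0.0013, "dy": -0.045, "dz": 0, "wx": 0, "wy": 0, "wz": 0, "gripper": 0}, {"dx": -0.0013, "dy": -0.045, "dz": 0, "wx": 0, "wy": 0, "wz": 0, "gripper": 0}, {"dx": -0.0013, "dy": -0.045, "dz": 0, "wx": 0, "wy": 0, "wz": 0, "gripper": 0}, {"dx": 0, "dy": 0, "dz": 0, "wx": 0, "wy": 0, "wz": 0, "gripper": 0}, {"dx": 0, "dy": 0, "dz": -0.045, "wx": 0, "wy": 0, "wz": 0, "gripper": 0}, {"dx": 0, "dy": 0, "dz": -0.045, "wx": 0, "wy": 0, "wz": 0, "gripper": 0}, {"dx": 0, "dy": 0, "dz": -0.045, "wx": 0, "wy": 0, "wz": 0, "gripper": 0}, {"dx": 0, "dy": 0, "dz": -0.045, "wx": 0, "wy": 0, "wz": 0, "gripper": 0}, {"dx": 0, "dy": 0, "dz": -0.045, "wx": 0, "wy": 0, "wz": 0, "gripper": 0}, {"dx": 0, "dy": 0, "dz": -0.02, "wx": 0, "wy": 0, "wz": 0, "gripper": 0}, {"dx": 0, "dy": 0, "dz": 0, "wx": 0, "wy": 0, "wz": 0, "gripper": 0}, {"dx": 0, "dy": 0, "dz": 0, "wx": 0, "wy": 0, "wz": 0, "gripper": 0}])

```text
t: 27.43
ee_pos: [0.4386, -0.4555, 0.0596]
ee_rot: [-0.001, 0.925, 0.38, -0.0]
contact_force: [0.8, 0.1, 0.2]
opening: 0.0461
gripper_force: 0.0
```

Call:
carry_out(targets=[{"dx": -0.0005, "dy": -0.0037, "dz": -0.015, "wx": 0, "wy": 0, "wz": 0, "gripper": 0}, {"dx": 0, "dy": 0, "dz": -0.012, "wx": 0, "wy": 0, "wz": 0, "gripper": 0}, {"dx": 0, "dy": 0, "dz": 0, "wx": 0, "wy": 0, "wz": 0, "gripper": 0}, {"dx": 0, "dy": 0, "dz": 0, "wx": 0, "wy": 0, "wz": 0, "gripper": 1}, {"dx": 0, "dy": 0, "dz": 0, "wx": 0, "wy": 0, "wz": 0, "gripper": 1}, {"dx": 0, "dy": 0, "dz": 0, "wx": 0, "wy": 0, "wz": 0, "gripper": 1}, {"dx": 0, "dy": 0, "dz": 0, "wx": 0, "wy": 0, "wz": 0, "gripper": 1}, {"dx": 0, "dy": 0, "dz": 0, "wx": 0, "wy": 0, "wz": 0, "gripper": 1}, {"dx": 0, "dy": 0, "dz": 0, "wx": 0, "wy": 0, "wz": 0, "gripper": 1}])

```text
t: 28.18
ee_pos: [0.439, -0.4594, 0.0409]
ee_rot: [0.0, 0.925, 0.38, 0.0]
contact_force: [-1.5, 0.8, 3.3]
opening: 0.0258
gripper_force: 19.5
```

Call:
carry_out(targets=[{"dx": 0, "dy": 0, "dz": 0.02, "wx": 0, "wy": 0, "wz": 0, "gripper": 1}, {"dx": 0, "dy": 0, "dz": 0.05, "wx": 0, "wy": 0, "wz": 0, "gripper": 1}, {"dx": 0, "dy": 0, "dz": 0.05, "wx": 0, "wy": 0, "wz": 0, "gripper": 1}, {"dx": 0, "dy": 0, "dz": 0.05, "wx": 0, "wy": 0, "wz": 0, "gripper": 1}, {"dx": 0, "dy": 0, "dz": 0.05, "wx": 0, "wy": 0, "wz": 0, "gripper": 1}, {"dx": 0, "dy": 0, "dz": 0.05, "wx": 0, "wy": 0, "wz": 0, "gripper": 1}, {"dx": 0, "dy": 0, "dz": 0.01, "wx": 0, "wy": 0, "wz": 0, "gripper": 1}, {"dx": 0.0025, "dy": 0.0465, "dz": 0, "wx": 0, "wy": 0, "wz": 0, "gripper": 1}, {"dx": 0.0025, "dy": 0.0465, "dz": 0, "wx": 0, "wy": 0, "wz": 0, "gripper": 1}, {"dx": 0.0025, "dy": 0.0465, "dz": 0, "wx": 0, "wy": 0, "wz": 0, "gripper": 1}, {"dx": 0.0025, "dy": 0.0465, "dz": 0, "wx": 0, "wy": 0, "wz": 0, "gripper": 1}, {"dx": 0.0025, "dy": 0.0465, "dz": 0, "wx": 0, "wy": 0, "wz": 0, "gripper": 1}, {"dx": 0.0025, "dy": 0.0465, "dz": 0, "wx": 0, "wy": 0, "wz": 0, "gripper": 1}, {"dx": 0, "dy": 0.0467, "dz": 0, "wx": 0, "wy": 0, "wz": -0.13, "gripper": 1}, {"dx": 0, "dy": 0.0467, "dz": 0, "wx": 0, "wy": 0, "wz": -0.13, "gripper": 1}, {"dx": 0, "dy": 0.0467, "dz": 0, "wx": 0, "wy": 0, "wz": -0.13, "gripper": 1}, {"dx": 0, "dy": 0.0467, "dz": 0, "wx": 0, "wy": 0, "wz": -0.13, "gripper": 1}, {"dx": 0, "dy": 0.0467, "dz": 0, "wx": 0, "wy": 0, "wz": -0.13, "gripper": 1}, {"dx": 0, "dy": 0.0467, "dz": 0, "wx": 0, "wy": 0, "wz": -0.13, "gripper": 1}, {"dx": 0, "dy": 0.0467, "dz": 0, "wx": 0, "wy": 0, "wz": -0.13, "gripper": 1}])

```text
t: 29.85
ee_pos: [0.4494, -0.003, 0.251]
ee_rot: [0.0, 0.989, 0.149, 0.0]
contact_force: [0.1, -0.5, 0.6]
opening: 0.026
gripper_force: 19.5
```

```bash
python3 - <<'E'
from h import *
print(pose()); c=load('top')
a=[w(c,(U+.5)/5-.5+140,(V+.5)/5-.5+150,.036) for U,V in((204,100),(210,158))];print(a,np.linalg.norm(a[0]-a[1]))
E
```

```text
(array([ 0.44938086, -0.00303505,  0.25096578]), np.float64(-1.2706835208331615), array([4.50494278e-04, 9.88762508e-01, 1.49493881e-01, 2.81439455e-04]))
[array([0.52262025, 0.27023144, 0.036     ]), array([0.47423988, 0.26628812, 0.036     ])] 0.04854080149320305
```

Call:
carry_out(targets=[{"dx": -0.0047, "dy": 0.045, "dz": 0, "wx": 0, "wy": 0, "wz": -0.1275, "gripper": 1}, {"dx": -0.0047, "dy": 0.045, "dz": 0, "wx": 0, "wy": 0, "wz": -0.1275, "gripper": 1}, {"dx": -0.0047, "dy": 0.045, "dz": 0, "wx": 0, "wy": 0, "wz": -0.1275, "gripper": 1}, {"dx": -0.0047, "dy": 0.045, "dz": 0, "wx": 0, "wy": 0, "wz": 0, "gripper": 1}, {"dx": -0.0047, "dy": 0.045, "dz": 0, "wx": 0, "wy": 0, "wz": 0, "gripper": 1}, {"dx": -0.0047, "dy": 0.045, "dz": 0, "wx": 0, "wy": 0, "wz": 0, "gripper": 1}, {"dx": -0.0047, "dy": 0.045, "dz": 0, "wx": 0, "wy": 0, "wz": 0, "gripper": 1}, {"dx": -0.0047, "dy": 0.045, "dz": 0, "wx": 0, "wy": 0, "wz": 0, "gripper": 1}, {"dx": 0, "dy": 0, "dz": 0, "wx": 0, "wy": 0, "wz": 0, "gripper": 1}, {"dx": 0, "dy": 0, "dz": -0.045, "wx": 0, "wy": 0, "wz": 0, "gripper": 1}, {"dx": 0, "dy": 0, "dz": -0.045, "wx": 0, "wy": 0, "wz": 0, "gripper": 1}, {"dx": 0, "dy": 0, "dz": -0.045, "wx": 0, "wy": 0, "wz": 0, "gripper": 1}, {"dx": 0, "dy": 0, "dz": -0.045, "wx": 0, "wy": 0, "wz": 0, "gripper": 1}, {"dx": 0, "dy": 0, "dz": -0.045, "wx": 0, "wy": 0, "wz": 0, "gripper": 1}, {"dx": 0, "dy": 0, "dz": -0.02, "wx": 0, "wy": 0, "wz": 0, "gripper": 1}, {"dx": 0, "dy": 0, "dz": 0, "wx": 0, "wy": 0, "wz": 0, "gripper": 1}, {"dx": 0, "dy": 0, "dz": 0, "wx": 0, "wy": 0, "wz": 0, "gripper": 1}])

```text
t: 31.27
ee_pos: [0.4215, 0.2651, 0.0666]
ee_rot: [0.0, 0.999, 0.052, -0.001]
contact_force: [1.0, 0.0, -0.4]
opening: 0.0258
gripper_force: 19.5
```

```bash
python3 - <<'E'
from h import *
print(pose())
E
```

```text
(array([0.42152713, 0.26505514, 0.06659577]), np.float64(-1.467425377437468), array([ 2.93073801e-04,  9.98664409e-01,  5.16624557e-02, -5.49979365e-04]))
```

Call:
carry_out(targets=[{"dx": -0.0005, "dy": 0, "dz": -0.014, "wx": 0, "wy": 0, "wz": -0.007, "gripper": 1}, {"dx": 0, "dy": 0, "dz": -0.0105, "wx": 0, "wy": 0, "wz": 0, "gripper": 1}, {"dx": 0, "dy": 0, "dz": 0, "wx": 0, "wy": 0, "wz": 0, "gripper": 1}, {"dx": 0.0003, "dy": -0.0026, "dz": 0, "wx": 0, "wy": 0, "wz": 0, "gripper": 1}, {"dx": 0.0001, "dy": -0.0013, "dz": 0, "wx": 0, "wy": 0, "wz": 0, "gripper": 1}, {"dx": 0.0001, "dy": -0.0013, "dz": 0, "wx": 0, "wy": 0, "wz": 0, "gripper": 1}, {"dx": 0.0001, "dy": -0.0013, "dz": 0, "wx": 0, "wy": 0, "wz": 0, "gripper": 1}, {"dx": 0.0001, "dy": -0.0013, "dz": 0, "wx": 0, "wy": 0, "wz": 0, "gripper": 1}, {"dx": 0.0001, "dy": -0.0013, "dz": 0, "wx": 0, "wy": 0, "wz": 0, "gripper": 1}, {"dx": 0, "dy": 0, "dz": 0, "wx": 0, "wy": 0, "wz": 0, "gripper": 1}, {"dx": 0, "dy": 0, "dz": 0, "wx": 0, "wy": 0, "wz": 0, "gripper": 1}])

```text
t: 32.18
ee_pos: [0.4218, 0.2601, 0.0486]
ee_rot: [-0.001, 0.999, 0.05, 0.0]
contact_force: [-1.5, 4.5, 0.8]
opening: 0.0256
gripper_force: 19.7
```

Call:
carry_out(targets=[{"dx": 0, "dy": 0.0013, "dz": -0.002, "wx": 0, "wy": 0, "wz": 0, "gripper": 1}, {"dx": 0, "dy": 0, "dz": -0.0015, "wx": 0, "wy": 0, "wz": 0, "gripper": 1}, {"dx": 0, "dy": 0, "dz": 0, "wx": 0, "wy": 0, "wz": 0, "gripper": 1}, {"dx": 0, "dy": 0, "dz": 0, "wx": 0, "wy": 0, "wz": 0, "gripper": 1}, {"dx": 0, "dy": 0, "dz": 0, "wx": 0, "wy": 0, "wz": 0, "gripper": 0.35}, {"dx": 0, "dy": 0, "dz": 0, "wx": 0, "wy": 0, "wz": 0, "gripper": 0.25}, {"dx": 0, "dy": 0, "dz": 0, "wx": 0, "wy": 0, "wz": 0, "gripper": 0.15}, {"dx": 0, "dy": 0, "dz": 0, "wx": 0, "wy": 0, "wz": 0, "gripper": 0}, {"dx": 0, "dy": 0, "dz": 0, "wx": 0, "wy": 0, "wz": 0, "gripper": 0}, {"dx": 0, "dy": 0, "dz": 0.02, "wx": 0, "wy": 0, "wz": 0, "gripper": 0}, {"dx": 0, "dy": 0, "dz": 0.05, "wx": 0, "wy": 0, "wz": 0, "gripper": 0}, {"dx": 0, "dy": 0, "dz": 0.05, "wx": 0, "wy": 0, "wz": 0, "gripper": 0}, {"dx": 0, "dy": 0, "dz": 0.05, "wx": 0, "wy": 0, "wz": 0, "gripper": 0}, {"dx": 0, "dy": 0, "dz": 0.05, "wx": 0, "wy": 0, "wz": 0, "gripper": 0}, {"dx": 0, "dy": 0, "dz": 0.045, "wx": 0, "wy": 0, "wz": 0, "gripper": 0}, {"dx": 0, "dy": 0, "dz": 0, "wx": 0, "wy": 0, "wz": 0, "gripper": 0}])

```text
t: 33.52
ee_pos: [0.4248, 0.2616, 0.2506]
ee_rot: [-0.002, 0.999, 0.05, 0.005]
contact_force: [0.8, 0.3, 0.3]
opening: 0.046
gripper_force: 0.0
```

Call:
carry_out(targets=[{"dx": 0.0067, "dy": -0.0431, "dz": 0, "wx": 0, "wy": 0, "wz": 0, "gripper": 0}, {"dx": 0.0067, "dy": -0.0431, "dz": 0, "wx": 0, "wy": 0, "wz": 0, "gripper": 0}, {"dx": 0.0067, "dy": -0.0431, "dz": 0, "wx": 0, "wy": 0, "wz": 0, "gripper": 0}, {"dx": 0.0067, "dy": -0.0431, "dz": 0, "wx": 0, "wy": 0, "wz": 0, "gripper": 0}, {"dx": 0.0067, "dy": -0.0431, "dz": 0, "wx": 0, "wy": 0, "wz": 0, "gripper": 0}, {"dx": 0, "dy": -0.0467, "dz": 0, "wx": 0, "wy": 0, "wz": 0.13, "gripper": 0}, {"dx": 0, "dy": -0.0467, "dz": 0, "wx": 0, "wy": 0, "wz": 0.13, "gripper": 0}, {"dx": 0, "dy": -0.0467, "dz": 0, "wx": 0, "wy": 0, "wz": 0.13, "gripper": 0}, {"dx": 0, "dy": -0.0467, "dz": 0, "wx": 0, "wy": 0, "wz": 0.13, "gripper": 0}, {"dx": 0, "dy": -0.0467, "dz": 0, "wx": 0, "wy": 0, "wz": 0.13, "gripper": 0}, {"dx": 0, "dy": -0.0467, "dz": 0, "wx": 0, "wy": 0, "wz": 0.13, "gripper": 0}, {"dx": 0, "dy": -0.0467, "dz": 0, "wx": 0, "wy": 0, "wz": 0.13, "gripper": 0}, {"dx": 0, "dy": -0.0467, "dz": 0, "wx": 0, "wy": 0, "wz": 0.13, "gripper": 0}, {"dx": 0, "dy": -0.0467, "dz": 0, "wx": 0, "wy": 0, "wz": 0.13, "gripper": 0}, {"dx": 0, "dy": -0.0467, "dz": 0, "wx": 0, "wy": 0, "wz": 0.13, "gripper": 0}, {"dx": 0.0061, "dy": -0.0474, "dz": 0, "wx": 0, "wy": 0, "wz": 0, "gripper": 0}, {"dx": 0, "dy": 0, "dz": 0, "wx": 0, "wy": 0, "wz": 0, "gripper": 0}])

```text
t: 34.93
ee_pos: [0.4501, -0.2958, 0.2432]
ee_rot: [0.001, 0.927, 0.376, -0.001]
contact_force: [-0.3, -0.2, 0.7]
opening: 0.046
gripper_force: 0.0
```

```bash
python3 - <<'E'
from h import *
print(pose()); pair('pics/c6.png')
E
```

```text
(array([ 0.45011981, -0.2958373 ,  0.24319257]), np.float64(-0.8005199582185851), array([ 9.36196139e-04,  9.26745787e-01,  3.75686902e-01, -8.48810028e-04]))
```

View pics/c6.png

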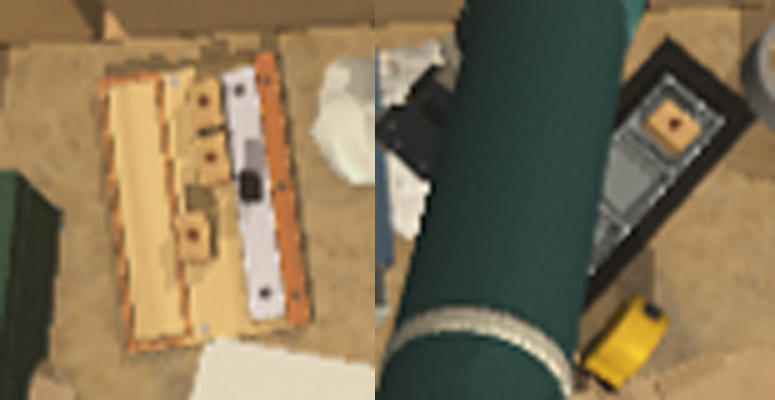

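The third cleat has been knocked aside to (194,236), off the bar, and I'll reset it afterwards. The fourth is unchanged at (672,125), so I'll pick that up first.

Call:
carry_out(targets=[{"dx": 0.0071, "dy": -0.0451, "dz": 0, "wx": 0, "wy": 0, "wz": 0.022, "gripper": 0}, {"dx": 0.0071, "dy": -0.0451, "dz": 0, "wx": 0, "wy": 0, "wz": 0, "gripper": 0}, {"dx": 0.0071, "dy": -0.0451, "dz": 0, "wx": 0, "wy": 0, "wz": 0, "gripper": 0}, {"dx": 0.0071, "dy": -0.0451, "dz": 0, "wx": 0, "wy": 0, "wz": 0, "gripper": 0}, {"dx": 0.0071, "dy": -0.0451, "dz": 0, "wx": 0, "wy": 0, "wz": 0, "gripper": 0}, {"dx": 0.0071, "dy": -0.0451, "dz": 0, "wx": 0, "wy": 0, "wz": 0, "gripper": 0}, {"dx": 0, "dy": 0, "dz": 0, "wx": 0, "wy": 0, "wz": 0, "gripper": 0}, {"dx": 0, "dy": 0, "dz": -0.045, "wx": 0, "wy": 0, "wz": 0, "gripper": 0}, {"dx": 0, "dy": 0, "dz": -0.045, "wx": 0, "wy": 0, "wz": 0, "gripper": 0}, {"dx": 0, "dy": 0, "dz": -0.045, "wx": 0, "wy": 0, "wz": 0, "gripper": 0}, {"dx": 0, "dy": 0, "dz": -0.045, "wx": 0, "wy": 0, "wz": 0, "gripper": 0}, {"dx": 0, "dy": 0, "dz": -0.045, "wx": 0, "wy": 0, "wz": 0, "gripper": 0}, {"dx": 0, "dy": 0, "dz": -0.02, "wx": 0, "wy": 0, "wz": 0, "gripper": 0}, {"dx": 0, "dy": 0, "dz": 0, "wx": 0, "wy": 0, "wz": 0, "gripper": 0}, {"dx": 0, "dy": 0, "dz": 0, "wx": 0, "wy": 0, "wz": 0, "gripper": 0}])

```text
t: 36.23
ee_pos: [0.4841, -0.49, 0.0606]
ee_rot: [-0.001, 0.923, 0.386, 0.0]
contact_force: [-0.0, 0.1, 0.5]
opening: 0.0459
gripper_force: 0.0
```

Call:
carry_out(targets=[{"dx": -0.0025, "dy": -0.0119, "dz": 0, "wx": 0, "wy": 0, "wz": 0, "gripper": 0}, {"dx": 0, "dy": 0, "dz": -0.015, "wx": 0, "wy": 0, "wz": 0, "gripper": 0}, {"dx": 0, "dy": 0, "dz": -0.014, "wx": 0, "wy": 0, "wz": 0, "gripper": 0}, {"dx": 0, "dy": 0, "dz": 0, "wx": 0, "wy": 0, "wz": 0, "gripper": 0}, {"dx": 0, "dy": 0, "dz": 0, "wx": 0, "wy": 0, "wz": 0, "gripper": 1}, {"dx": 0, "dy": 0, "dz": 0, "wx": 0, "wy": 0, "wz": 0, "gripper": 1}, {"dx": 0, "dy": 0, "dz": 0, "wx": 0, "wy": 0, "wz": 0, "gripper": 1}, {"dx": 0, "dy": 0, "dz": 0, "wx": 0, "wy": 0, "wz": 0, "gripper": 1}, {"dx": 0, "dy": 0, "dz": 0, "wx": 0, "wy": 0, "wz": 0, "gripper": 1}, {"dx": 0, "dy": 0, "dz": 0, "wx": 0, "wy": 0, "wz": 0, "gripper": 1}])

```text
t: 37.07
ee_pos: [0.4821, -0.4999, 0.0392]
ee_rot: [0.0, 0.923, 0.386, 0.0]
contact_force: [-0.0, -0.2, 1.0]
opening: 0.0256
gripper_force: 19.7
```

```bash
python3 - <<'E'
from h import *
print(pose()); c=load('top'); crop(c,'pics/k.png',170,185,195,210,24)
print(w(c,(194.5)/5-.5+140,(236.5)/5-.5+150,.036))
E
```

```text
(array([ 0.48206956, -0.49992455,  0.03923037]), np.float64(-0.7789883324058097), array([2.95701260e-04, 9.22648267e-01, 3.85642395e-01, 1.78411550e-04]))
[0.41112643 0.2801757  0.036     ]
```

View pics/k.png

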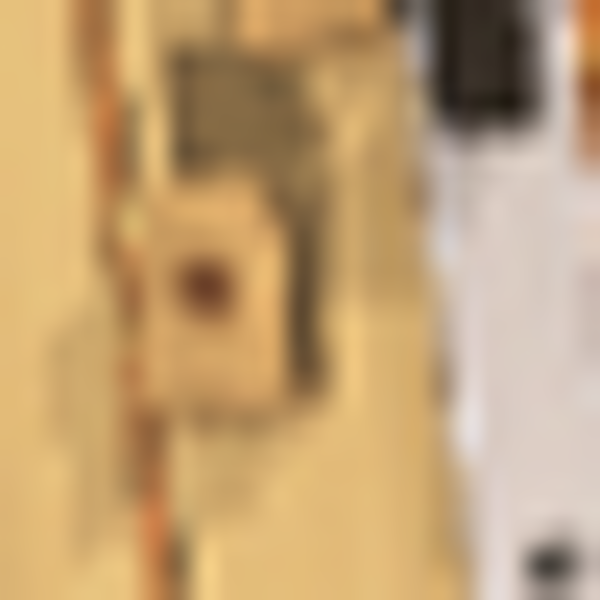

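Call:
carry_out(targets=[{"dx": 0, "dy": 0, "dz": 0.02, "wx": 0, "wy": 0, "wz": 0, "gripper": 1}, {"dx": 0, "dy": 0, "dz": 0.05, "wx": 0, "wy": 0, "wz": 0, "gripper": 1}, {"dx": 0, "dy": 0, "dz": 0.05, "wx": 0, "wy": 0, "wz": 0, "gripper": 1}, {"dx": 0, "dy": 0, "dz": 0.05, "wx": 0, "wy": 0, "wz": 0, "gripper": 1}, {"dx": 0, "dy": 0, "dz": 0.05, "wx": 0, "wy": 0, "wz": 0, "gripper": 1}, {"dx": 0, "dy": 0, "dz": 0.05, "wx": 0, "wy": 0, "wz": 0, "gripper": 1}, {"dx": 0, "dy": 0, "dz": 0.015, "wx": 0, "wy": 0, "wz": 0, "gripper": 1}, {"dx": -0.0061, "dy": 0.0476, "dz": 0, "wx": 0, "wy": 0, "wz": 0, "gripper": 1}, {"dx": -0.0061, "dy": 0.0476, "dz": 0, "wx": 0, "wy": 0, "wz": 0, "gripper": 1}, {"dx": -0.0061, "dy": 0.0476, "dz": 0, "wx": 0, "wy": 0, "wz": 0, "gripper": 1}, {"dx": -0.0061, "dy": 0.0476, "dz": 0, "wx": 0, "wy": 0, "wz": 0, "gripper": 1}, {"dx": -0.0061, "dy": 0.0476, "dz": 0, "wx": 0, "wy": 0, "wz": 0, "gripper": 1}, {"dx": -0.0061, "dy": 0.0476, "dz": 0, "wx": 0, "wy": 0, "wz": 0, "gripper": 1}, {"dx": -0.0061, "dy": 0.0476, "dz": 0, "wx": 0, "wy": 0, "wz": 0, "gripper": 1}, {"dx": 0, "dy": 0.0467, "dz": 0, "wx": 0, "wy": 0, "wz": -0.132, "gripper": 1}, {"dx": 0, "dy": 0.0467, "dz": 0, "wx": 0, "wy": 0, "wz": -0.132, "gripper": 1}, {"dx": 0, "dy": 0.0467, "dz": 0, "wx": 0, "wy": 0, "wz": -0.132, "gripper": 1}, {"dx": 0, "dy": 0.0467, "dz": 0, "wx": 0, "wy": 0, "wz": -0.132, "gripper": 1}, {"dx": 0, "dy": 0.0467, "dz": 0, "wx": 0, "wy": 0, "wz": -0.132, "gripper": 1}, {"dx": 0, "dy": 0, "dz": 0, "wx": 0, "wy": 0, "wz": 0, "gripper": 1}])

```text
t: 38.73
ee_pos: [0.4495, -0.0679, 0.2536]
ee_rot: [-0.0, 0.974, 0.225, 0.001]
contact_force: [-0.9, 0.5, -0.6]
opening: 0.0258
gripper_force: 19.7
```

```bash
python3 - <<'E'
from h import *
print(pose())
E
```

```text
(array([ 0.44946784, -0.06787084,  0.2535712 ]), np.float64(-1.11765808794831), array([-4.05904692e-04,  9.74442513e-01,  2.24635583e-01,  6.92455345e-04]))
```

Call:
carry_out(targets=[{"dx": -0.0105, "dy": 0.0438, "dz": 0, "wx": 0, "wy": 0, "wz": -0.135, "gripper": 1}, {"dx": -0.0105, "dy": 0.0438, "dz": 0, "wx": 0, "wy": 0, "wz": -0.135, "gripper": 1}, {"dx": -0.0105, "dy": 0.0438, "dz": 0, "wx": 0, "wy": 0, "wz": -0.135, "gripper": 1}, {"dx": -0.0105, "dy": 0.0438, "dz": 0, "wx": 0, "wy": 0, "wz": -0.135, "gripper": 1}, {"dx": -0.0105, "dy": 0.0438, "dz": 0, "wx": 0, "wy": 0, "wz": -0.135, "gripper": 1}, {"dx": -0.0105, "dy": 0.0438, "dz": 0, "wx": 0, "wy": 0, "wz": 0, "gripper": 1}, {"dx": -0.0105, "dy": 0.0438, "dz": 0, "wx": 0, "wy": 0, "wz": 0, "gripper": 1}, {"dx": -0.0105, "dy": 0.0438, "dz": 0, "wx": 0, "wy": 0, "wz": 0, "gripper": 1}, {"dx": -0.0105, "dy": 0.0438, "dz": 0, "wx": 0, "wy": 0, "wz": 0, "gripper": 1}, {"dx": -0.0105, "dy": 0.0438, "dz": 0, "wx": 0, "wy": 0, "wz": 0, "gripper": 1}, {"dx": 0, "dy": 0, "dz": 0, "wx": 0, "wy": 0, "wz": 0, "gripper": 1}, {"dx": 0, "dy": 0, "dz": -0.04, "wx": 0, "wy": 0, "wz": 0, "gripper": 1}, {"dx": 0, "dy": 0, "dz": -0.04, "wx": 0, "wy": 0, "wz": 0, "gripper": 1}, {"dx": 0, "dy": 0, "dz": -0.04, "wx": 0, "wy": 0, "wz": 0, "gripper": 1}, {"dx": 0, "dy": 0, "dz": -0.04, "wx": 0, "wy": 0, "wz": 0, "gripper": 1}, {"dx": 0, "dy": 0, "dz": -0.04, "wx": 0, "wy": 0, "wz": 0, "gripper": 1}, {"dx": 0, "dy": 0, "dz": -0.03, "wx": 0, "wy": 0, "wz": 0, "gripper": 1}, {"dx": 0, "dy": 0, "dz": 0, "wx": 0, "wy": 0, "wz": 0, "gripper": 1}, {"dx": 0, "dy": 0, "dz": 0, "wx": 0, "wy": 0, "wz": 0, "gripper": 1}])

```text
t: 40.32
ee_pos: [0.3707, 0.2531, 0.0799]
ee_rot: [0.001, 0.999, 0.047, -0.001]
contact_force: [0.7, -0.3, 0.4]
opening: 0.0259
gripper_force: 19.7
```

```bash
python3 - <<'E'
from h import *
print(pose())
E
```

```text
(array([0.37069606, 0.25312233, 0.07988033]), np.float64(-1.4776325651069537), array([ 5.47175092e-04,  9.98914685e-01,  4.65650097e-02, -9.23168625e-04]))
```

Call:
carry_out(targets=[{"dx": 0, "dy": 0.01, "dz": 0, "wx": 0, "wy": 0, "wz": 0.0125, "gripper": 1}, {"dx": 0, "dy": 0, "dz": 0, "wx": 0, "wy": 0, "wz": 0, "gripper": 1}, {"dx": 0, "dy": 0, "dz": -0.02, "wx": 0, "wy": 0, "wz": 0, "gripper": 1}, {"dx": 0, "dy": 0, "dz": -0.015, "wx": 0, "wy": 0, "wz": 0, "gripper": 1}, {"dx": 0, "dy": 0, "dz": -0.0095, "wx": 0, "wy": 0, "wz": 0, "gripper": 1}, {"dx": 0, "dy": 0, "dz": 0, "wx": 0, "wy": 0, "wz": 0, "gripper": 1}, {"dx": 0.0003, "dy": -0.0026, "dz": 0, "wx": 0, "wy": 0, "wz": 0, "gripper": 1}, {"dx": 0.0003, "dy": -0.0026, "dz": 0, "wx": 0, "wy": 0, "wz": 0, "gripper": 1}, {"dx": 0.0001, "dy": -0.0013, "dz": 0, "wx": 0, "wy": 0, "wz": 0, "gripper": 1}, {"dx": 0.0001, "dy": -0.0013, "dz": 0, "wx": 0, "wy": 0, "wz": 0, "gripper": 1}, {"dx": 0.0001, "dy": -0.0013, "dz": 0, "wx": 0, "wy": 0, "wz": 0, "gripper": 1}, {"dx": 0, "dy": 0, "dz": 0, "wx": 0, "wy": 0, "wz": 0, "gripper": 1}, {"dx": 0, "dy": 0, "dz": 0, "wx": 0, "wy": 0, "wz": 0, "gripper": 1}])

```text
t: 41.4
ee_pos: [0.3718, 0.2552, 0.047]
ee_rot: [-0.001, 0.999, 0.05, 0.0]
contact_force: [-0.6, 2.8, 0.4]
opening: 0.0258
gripper_force: 19.7
```

Call:
carry_out(targets=[{"dx": 0, "dy": -0.0013, "dz": 0, "wx": 0, "wy": 0, "wz": 0, "gripper": 1}, {"dx": 0, "dy": 0.0013, "dz": -0.002, "wx": 0, "wy": 0, "wz": 0, "gripper": 1}, {"dx": 0, "dy": 0, "dz": -0.0015, "wx": 0, "wy": 0, "wz": 0, "gripper": 1}, {"dx": 0, "dy": 0, "dz": 0, "wx": 0, "wy": 0, "wz": 0, "gripper": 1}, {"dx": 0, "dy": 0, "dz": 0, "wx": 0, "wy": 0, "wz": 0, "gripper": 1}, {"dx": 0, "dy": 0, "dz": 0, "wx": 0, "wy": 0, "wz": 0, "gripper": 0.35}, {"dx": 0, "dy": 0, "dz": 0, "wx": 0, "wy": 0, "wz": 0, "gripper": 0.25}, {"dx": 0, "dy": 0, "dz": 0, "wx": 0, "wy": 0, "wz": 0, "gripper": 0.15}, {"dx": 0, "dy": 0, "dz": 0, "wx": 0, "wy": 0, "wz": 0, "gripper": 0}, {"dx": 0, "dy": 0, "dz": 0, "wx": 0, "wy": 0, "wz": 0, "gripper": 0}, {"dx": 0, "dy": 0, "dz": 0.02, "wx": 0, "wy": 0, "wz": 0, "gripper": 0}, {"dx": 0, "dy": 0, "dz": 0.05, "wx": 0, "wy": 0, "wz": 0, "gripper": 0}, {"dx": 0, "dy": 0, "dz": 0, "wx": 0, "wy": 0, "wz": 0, "gripper": 0}, {"dx": 0.02, "dy": 0.015, "dz": 0, "wx": 0, "wy": 0, "wz": 0, "gripper": 0}, {"dx": 0.025, "dy": 0.015, "dz": 0, "wx": 0, "wy": 0, "wz": 0, "gripper": 0}, {"dx": 0, "dy": 0, "dz": 0, "wx": 0, "wy": 0, "wz": 0, "gripper": 0}, {"dx": 0, "dy": 0, "dz": 0, "wx": 0, "wy": 0, "wz": 0, "gripper": 0}])

```text
t: 42.82
ee_pos: [0.4058, 0.2769, 0.0963]
ee_rot: [-0.0, 0.999, 0.049, -0.0]
contact_force: [-0.8, 0.8, 0.2]
opening: 0.0459
gripper_force: 0.0
```

```bash
python3 - <<'E'
from h import *
print(pose())
E
```

```text
(array([0.40582932, 0.27694421, 0.096301  ]), np.float64(-1.472233416733966), array([-6.00741331e-05,  9.98785909e-01,  4.92615092e-02, -8.45357145e-05]))
```

Call:
carry_out(targets=[{"dx": 0.0069, "dy": 0.0044, "dz": 0, "wx": 0, "wy": 0, "wz": 0, "gripper": 0}, {"dx": 0, "dy": 0, "dz": -0.025, "wx": 0, "wy": 0, "wz": 0, "gripper": 0}, {"dx": 0, "dy": 0, "dz": -0.025, "wx": 0, "wy": 0, "wz": 0, "gripper": 0}, {"dx": 0, "dy": 0, "dz": -0.0165, "wx": 0, "wy": 0, "wz": 0, "gripper": 0}, {"dx": 0, "dy": 0, "dz": 0, "wx": 0, "wy": 0, "wz": 0, "gripper": 0}, {"dx": 0, "dy": 0, "dz": 0, "wx": 0, "wy": 0, "wz": 0, "gripper": 1}, {"dx": 0, "dy": 0, "dz": 0, "wx": 0, "wy": 0, "wz": 0, "gripper": 1}, {"dx": 0, "dy": 0, "dz": 0, "wx": 0, "wy": 0, "wz": 0, "gripper": 1}, {"dx": 0, "dy": 0, "dz": 0, "wx": 0, "wy": 0, "wz": 0, "gripper": 1}, {"dx": 0, "dy": 0, "dz": 0, "wx": 0, "wy": 0, "wz": 0, "gripper": 1}, {"dx": 0, "dy": 0, "dz": 0, "wx": 0, "wy": 0, "wz": 0, "gripper": 1}])

```text
t: 43.73
ee_pos: [0.4111, 0.2806, 0.0475]
ee_rot: [-0.0, 0.999, 0.05, 0.001]
contact_force: [-0.1, -1.0, 6.1]
opening: 0.0256
gripper_force: 20.0
```

```bash
python3 - <<'E'
from h import *
print(pose()); c=grab('top','pics/top7.png')
E
```

```text
(array([0.41105517, 0.2805526 , 0.04750539]), np.float64(-1.4715200548657255), array([-3.02968104e-04,  9.98768016e-01,  4.96177411e-02,  6.62201756e-04]))
```

Call:
carry_out(targets=[{"dx": 0, "dy": 0, "dz": 0.004, "wx": 0, "wy": 0, "wz": 0, "gripper": 1}, {"dx": 0, "dy": 0, "dz": 0, "wx": 0, "wy": 0, "wz": 0, "gripper": 1}, {"dx": 0.005, "dy": -0.007, "dz": 0, "wx": 0, "wy": 0, "wz": 0, "gripper": 1}, {"dx": 0.005, "dy": -0.007, "dz": 0, "wx": 0, "wy": 0, "wz": 0, "gripper": 1}, {"dx": 0.004, "dy": -0.006, "dz": 0, "wx": 0, "wy": 0, "wz": 0, "gripper": 1}, {"dx": 0, "dy": 0, "dz": 0, "wx": 0, "wy": 0, "wz": 0, "gripper": 1}, {"dx": 0, "dy": 0, "dz": 0, "wx": 0, "wy": 0, "wz": 0, "gripper": 1}])

```text
t: 44.37
ee_pos: [0.4214, 0.2644, 0.0495]
ee_rot: [0.0, 0.999, 0.049, -0.0]
contact_force: [-0.1, -0.3, -0.8]
opening: 0.0256
gripper_force: 20.0
```

Underside is now about 2 mm clear of the board; push about 7 mm to contact.

Call:
carry_out(targets=[{"dx": 0.0003, "dy": -0.0026, "dz": 0, "wx": 0, "wy": 0, "wz": 0, "gripper": 1}, {"dx": 0.0001, "dy": -0.0013, "dz": 0, "wx": 0, "wy": 0, "wz": 0, "gripper": 1}, {"dx": 0.0001, "dy": -0.0013, "dz": 0, "wx": 0, "wy": 0, "wz": 0, "gripper": 1}, {"dx": 0.0001, "dy": -0.0013, "dz": 0, "wx": 0, "wy": 0, "wz": 0, "gripper": 1}, {"dx": 0.0001, "dy": -0.0013, "dz": 0, "wx": 0, "wy": 0, "wz": 0, "gripper": 1}, {"dx": 0, "dy": 0, "dz": 0, "wx": 0, "wy": 0, "wz": 0, "gripper": 1}, {"dx": 0, "dy": 0, "dz": 0, "wx": 0, "wy": 0, "wz": 0, "gripper": 1}])

```text
t: 44.95
ee_pos: [0.4215, 0.2599, 0.0498]
ee_rot: [-0.0, 0.999, 0.05, 0.0]
contact_force: [-0.4, 3.0, -1.5]
opening: 0.0256
gripper_force: 20.0
```

Call:
carry_out(targets=[{"dx": 0, "dy": -0.0013, "dz": 0, "wx": 0, "wy": 0, "wz": 0, "gripper": 1}, {"dx": 0, "dy": 0.0013, "dz": -0.002, "wx": 0, "wy": 0, "wz": 0, "gripper": 1}, {"dx": 0, "dy": 0, "dz": -0.0015, "wx": 0, "wy": 0, "wz": 0, "gripper": 1}, {"dx": 0, "dy": 0, "dz": 0, "wx": 0, "wy": 0, "wz": 0, "gripper": 1}, {"dx": 0, "dy": 0, "dz": 0, "wx": 0, "wy": 0, "wz": 0, "gripper": 1}, {"dx": 0, "dy": 0, "dz": 0, "wx": 0, "wy": 0, "wz": 0, "gripper": 0.35}, {"dx": 0, "dy": 0, "dz": 0, "wx": 0, "wy": 0, "wz": 0, "gripper": 0.25}, {"dx": 0, "dy": 0, "dz": 0, "wx": 0, "wy": 0, "wz": 0, "gripper": 0.15}, {"dx": 0, "dy": 0, "dz": 0, "wx": 0, "wy": 0, "wz": 0, "gripper": 0}, {"dx": 0, "dy": 0, "dz": 0, "wx": 0, "wy": 0, "wz": 0, "gripper": 0}, {"dx": 0, "dy": 0, "dz": 0.02, "wx": 0, "wy": 0, "wz": 0, "gripper": 0}, {"dx": 0, "dy": 0, "dz": 0.05, "wx": 0, "wy": 0, "wz": 0, "gripper": 0}, {"dx": 0, "dy": 0, "dz": 0.05, "wx": 0, "wy": 0, "wz": 0, "gripper": 0}, {"dx": 0, "dy": 0, "dz": 0.05, "wx": 0, "wy": 0, "wz": 0, "gripper": 0}, {"dx": 0, "dy": 0, "dz": 0.05, "wx": 0, "wy": 0, "wz": 0, "gripper": 0}, {"dx": 0, "dy": 0, "dz": 0.04, "wx": 0, "wy": 0, "wz": 0, "gripper": 0}, {"dx": 0, "dy": 0, "dz": 0, "wx": 0, "wy": 0, "wz": 0, "gripper": 0}])

```text
t: 46.37
ee_pos: [0.4242, 0.2613, 0.2478]
ee_rot: [-0.002, 0.999, 0.049, 0.005]
contact_force: [0.6, -0.1, 0.0]
opening: 0.0458
gripper_force: 0.0
```

Call:
carry_out(targets=[{"dx": 0.0034, "dy": -0.045, "dz": 0, "wx": 0, "wy": 0, "wz": 0, "gripper": 0}, {"dx": 0.0034, "dy": -0.045, "dz": 0, "wx": 0, "wy": 0, "wz": 0, "gripper": 0}, {"dx": 0.0034, "dy": -0.045, "dz": 0, "wx": 0, "wy": 0, "wz": 0, "gripper": 0}, {"dx": 0.0034, "dy": -0.045, "dz": 0, "wx": 0, "wy": 0, "wz": 0, "gripper": 0}, {"dx": 0.0034, "dy": -0.045, "dz": 0, "wx": 0, "wy": 0, "wz": 0, "gripper": 0}, {"dx": 0.0034, "dy": -0.045, "dz": 0, "wx": 0, "wy": 0, "wz": 0, "gripper": 0}, {"dx": 0.0034, "dy": -0.045, "dz": 0, "wx": 0, "wy": 0, "wz": 0, "gripper": 0}, {"dx": 0, "dy": -0.045, "dz": 0, "wx": 0, "wy": 0, "wz": 0, "gripper": 0}, {"dx": 0, "dy": -0.045, "dz": 0, "wx": 0, "wy": 0, "wz": 0, "gripper": 0}, {"dx": 0, "dy": -0.045, "dz": 0, "wx": 0, "wy": 0, "wz": 0, "gripper": 0}, {"dx": 0, "dy": 0, "dz": 0, "wx": 0, "wy": 0, "wz": 0, "gripper": 0}])

```text
t: 47.28
ee_pos: [0.4384, -0.085, 0.2411]
ee_rot: [0.001, 0.999, 0.045, -0.001]
contact_force: [0.1, -1.3, -0.4]
opening: 0.0461
gripper_force: 0.0
```

```bash
python3 - <<'E'
from h import *
print(pose()); c=grab('top','pics/top8.png'); crop(c,'pics/b8.png',145,150,215,225,8)
E
```

```text
(array([ 0.438445  , -0.08498334,  0.24107771]), np.float64(-1.4813373663429366), array([ 9.98669967e-04,  9.98998819e-01,  4.47145224e-02, -9.87177168e-04]))
```

View pics/b8.png

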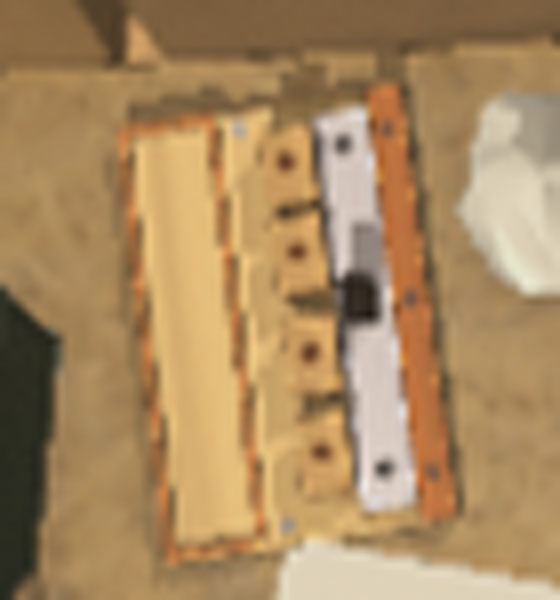

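All four cleats are in a row against the bar, with holes at (285,161), (297,251), (310,352) and (321,453). The bar is flush, with its holes at (342,144) and (385,468). A quick numeric check:

```bash
python3 - <<'E'
from h import *
c=load('top'); a=-1.471; ex=np.array([np.cos(a),np.sin(a)]); ey=np.array([-ex[1],ex[0]]); B=np.array([.4497,.2358])
for n,z,L in(('cleat',.036,[(285,161),(297,251),(310,352),(321,453)]),('bar',.018,[(342,144),(385,468)]),('batten',.018,[(387,128),(410,298),(433,471)])):
    for U,V in L:
        d=w(c,(U+.5)/8-.5+145,(V+.5)/8-.5+150,z)[:2]-B; print(n,(1e3*np.array([d@ex,d@ey])).round(1))
E
```

```text
cleat [-27.9  75.8]
cleat [-27.4  28.5]
cleat [-27.1 -23.9]
cleat [-27.8 -75.5]
bar [-0.8 85.6]
bar [  0.2 -84.3]
batten [22.9 90.4]
batten [23.4  0.3]
batten [ 23.7 -89.5]
```

The check agrees: each cleat is about 27 mm from the bar's centre line, and the spacings are 47 to 52 mm. Next I'll fetch the bar, gripping the block along the bar.

Call:
carry_out(targets=[{"dx": 0.0015, "dy": 0.0428, "dz": 0, "wx": 0, "wy": 0, "wz": 0.2157, "gripper": 0}, {"dx": 0.0015, "dy": 0.0428, "dz": 0, "wx": 0, "wy": 0, "wz": 0.2157, "gripper": 0}, {"dx": 0.0015, "dy": 0.0428, "dz": 0, "wx": 0, "wy": 0, "wz": 0.2157, "gripper": 0}, {"dx": 0.0015, "dy": 0.0428, "dz": 0, "wx": 0, "wy": 0, "wz": 0.2157, "gripper": 0}, {"dx": 0.0015, "dy": 0.0428, "dz": 0, "wx": 0, "wy": 0, "wz": 0.2157, "gripper": 0}, {"dx": 0.0015, "dy": 0.0428, "dz": 0, "wx": 0, "wy": 0, "wz": 0.2157, "gripper": 0}, {"dx": 0.0015, "dy": 0.0428, "dz": 0, "wx": 0, "wy": 0, "wz": 0.2157, "gripper": 0}, {"dx": 0.0015, "dy": 0.0428, "dz": 0, "wx": 0, "wy": 0, "wz": 0.2157, "gripper": 0}, {"dx": 0.0015, "dy": 0.0428, "dz": 0, "wx": 0, "wy": 0, "wz": 0.2157, "gripper": 0}, {"dx": 0.0015, "dy": 0.0428, "dz": 0, "wx": 0, "wy": 0, "wz": 0.2157, "gripper": 0}, {"dx": 0, "dy": 0, "dz": 0, "wx": 0, "wy": 0, "wz": 0.2157, "gripper": 0}, {"dx": 0, "dy": 0, "dz": 0, "wx": 0, "wy": 0, "wz": 0.2157, "gripper": 0}, {"dx": 0, "dy": 0, "dz": 0, "wx": 0, "wy": 0, "wz": 0.2157, "gripper": 0}, {"dx": 0, "dy": 0, "dz": 0, "wx": 0, "wy": 0, "wz": 0.2157, "gripper": 0}, {"dx": 0, "dy": 0, "dz": -0.04, "wx": 0, "wy": 0, "wz": 0, "gripper": 0}, {"dx": 0, "dy": 0, "dz": -0.04, "wx": 0, "wy": 0, "wz": 0, "gripper": 0}, {"dx": 0, "dy": 0, "dz": -0.04, "wx": 0, "wy": 0, "wz": 0, "gripper": 0}, {"dx": 0, "dy": 0, "dz": -0.04, "wx": 0, "wy": 0, "wz": 0, "gripper": 0}, {"dx": 0, "dy": 0, "dz": 0, "wx": 0, "wy": 0, "wz": 0, "gripper": 0}, {"dx": 0, "dy": 0, "dz": 0, "wx": 0, "wy": 0, "wz": 0, "gripper": 0}])

```text
t: 49.0
ee_pos: [0.449, 0.2436, 0.1213]
ee_rot: [-0.001, 0.666, 0.746, -0.001]
contact_force: [0.5, 0.3, 0.3]
opening: 0.046
gripper_force: 0.0
```

```bash
python3 - <<'E'
from h import *
print(pose())
E
```

```text
(array([0.44903331, 0.24357723, 0.12131384]), np.float64(0.11185689803013577), array([-0.00113806,  0.66647342,  0.74552685, -0.00126514]))
```

Call:
carry_out(targets=[{"dx": 0.0009, "dy": -0.0104, "dz": 0, "wx": 0, "wy": 0, "wz": -0.023, "gripper": 0}, {"dx": 0, "dy": 0, "dz": -0.02, "wx": 0, "wy": 0, "wz": 0, "gripper": 0}, {"dx": 0, "dy": 0, "dz": -0.02, "wx": 0, "wy": 0, "wz": 0, "gripper": 0}, {"dx": 0, "dy": 0, "dz": -0.02, "wx": 0, "wy": 0, "wz": 0, "gripper": 0}, {"dx": 0, "dy": 0, "dz": 0, "wx": 0, "wy": 0, "wz": 0, "gripper": 0}, {"dx": 0, "dy": 0, "dz": 0, "wx": 0, "wy": 0, "wz": 0, "gripper": 0}, {"dx": 0, "dy": 0, "dz": 0, "wx": 0, "wy": 0, "wz": 0, "gripper": 0}])

```text
t: 49.58
ee_pos: [0.4524, 0.2355, 0.0789]
ee_rot: [0.001, 0.672, 0.741, 0.001]
contact_force: [0.0, 0.6, -0.2]
opening: 0.046
gripper_force: 0.0
```

```bash
python3 - <<'E'
from h import *
print(pose())
E
```

```text
(array([0.4523967 , 0.23551257, 0.07885181]), np.float64(0.09717008042403874), array([6.10038877e-04, 6.71930417e-01, 7.40612943e-01, 1.26912873e-03]))
```

Call:
carry_out(targets=[{"dx": -0.0034, "dy": 0.0003, "dz": 0, "wx": 0, "wy": 0, "wz": 0.005, "gripper": 0}, {"dx": 0, "dy": 0, "dz": 0, "wx": 0, "wy": 0, "wz": 0, "gripper": 0}, {"dx": 0, "dy": 0, "dz": -0.016, "wx": 0, "wy": 0, "wz": 0, "gripper": 0}, {"dx": 0, "dy": 0, "dz": -0.014, "wx": 0, "wy": 0, "wz": 0, "gripper": 0}, {"dx": 0, "dy": 0, "dz": -0.0105, "wx": 0, "wy": 0, "wz": 0, "gripper": 0}, {"dx": 0, "dy": 0, "dz": 0, "wx": 0, "wy": 0, "wz": 0, "gripper": 0}, {"dx": 0, "dy": 0, "dz": 0, "wx": 0, "wy": 0, "wz": 0, "gripper": 0}])

```text
t: 50.17
ee_pos: [0.4482, 0.2352, 0.0457]
ee_rot: [-0.0, 0.671, 0.742, -0.001]
contact_force: [-0.5, -0.1, -0.1]
opening: 0.0461
gripper_force: 0.0
```

```bash
python3 - <<'E'
from h import *
print(pose())
E
```

```text
(array([0.44816973, 0.23515698, 0.04574542]), np.float64(0.10067750867944825), array([-4.90719135e-04,  6.70630912e-01,  7.41790566e-01, -8.33386160e-04]))
```

Call:
carry_out(targets=[{"dx": 0.0018, "dy": 0.0004, "dz": 0, "wx": 0, "wy": 0, "wz": 0, "gripper": 0}, {"dx": 0, "dy": 0, "dz": 0, "wx": 0, "wy": 0, "wz": 0, "gripper": 0.3}, {"dx": 0, "dy": 0, "dz": 0, "wx": 0, "wy": 0, "wz": 0, "gripper": 0.45}, {"dx": 0, "dy": 0, "dz": 0, "wx": 0, "wy": 0, "wz": 0, "gripper": 1}, {"dx": 0, "dy": 0, "dz": 0, "wx": 0, "wy": 0, "wz": 0, "gripper": 1}, {"dx": 0, "dy": 0, "dz": 0, "wx": 0, "wy": 0, "wz": 0, "gripper": 1}, {"dx": 0, "dy": 0, "dz": 0, "wx": 0, "wy": 0, "wz": 0, "gripper": 1}, {"dx": 0, "dy": 0, "dz": 0, "wx": 0, "wy": 0, "wz": 0, "gripper": 1}], force=20)

```text
t: 50.83
ee_pos: [0.4502, 0.2355, 0.0469]
ee_rot: [0.0, 0.671, 0.742, 0.0]
contact_force: [-1.0, -0.3, 1.9]
opening: 0.0221
gripper_force: 20.0
```

```bash
python3 - <<'E'
from h import *
print(pose())
E
```

```text
(array([0.45022862, 0.23551566, 0.04687722]), np.float64(0.10016785457479038), array([1.32444121e-04, 6.70820226e-01, 7.41619987e-01, 2.19563212e-05]))
```

Gripped with almost no side load, so I'll lift straight up.

Call:
carry_out(targets=[{"dx": 0, "dy": 0, "dz": 0.003, "wx": 0, "wy": 0, "wz": 0, "gripper": 1}, {"dx": 0, "dy": 0, "dz": 0.003, "wx": 0, "wy": 0, "wz": 0, "gripper": 1}, {"dx": 0, "dy": 0, "dz": 0.004, "wx": 0, "wy": 0, "wz": 0, "gripper": 1}, {"dx": 0, "dy": 0, "dz": 0.005, "wx": 0, "wy": 0, "wz": 0, "gripper": 1}, {"dx": 0, "dy": 0, "dz": 0.01, "wx": 0, "wy": 0, "wz": 0, "gripper": 1}, {"dx": 0, "dy": 0, "dz": 0.015, "wx": 0, "wy": 0, "wz": 0, "gripper": 1}, {"dx": 0, "dy": 0, "dz": 0.02, "wx": 0, "wy": 0, "wz": 0, "gripper": 1}, {"dx": 0, "dy": 0, "dz": 0.02, "wx": 0, "wy": 0, "wz": 0, "gripper": 1}, {"dx": 0, "dy": 0, "dz": 0, "wx": 0, "wy": 0, "wz": 0, "gripper": 1}, {"dx": 0, "dy": 0, "dz": 0, "wx": 0, "wy": 0, "wz": 0, "gripper": 1}])

```text
t: 51.67
ee_pos: [0.4509, 0.2355, 0.1077]
ee_rot: [0.001, 0.671, 0.741, 0.001]
contact_force: [0.4, 0.5, -3.6]
opening: 0.0218
gripper_force: 20.0
```

```bash
python3 - <<'E'
from h import *
print(pose())
E
```

```text
(array([0.45086695, 0.23553346, 0.10771008]), np.float64(0.09969605212895094), array([7.14738220e-04, 6.70994724e-01, 7.41461241e-01, 8.92823472e-04]))
```

Call:
carry_out(targets=[{"dx": -0.0034, "dy": 0.0296, "dz": 0, "wx": 0, "wy": 0, "wz": 0, "gripper": 1}, {"dx": -0.0034, "dy": 0.0296, "dz": 0, "wx": 0, "wy": 0, "wz": 0, "gripper": 1}, {"dx": -0.0034, "dy": 0.0296, "dz": 0, "wx": 0, "wy": 0, "wz": 0, "gripper": 1}, {"dx": -0.0034, "dy": 0.0296, "dz": 0, "wx": 0, "wy": 0, "wz": 0, "gripper": 1}, {"dx": 0, "dy": 0, "dz": 0, "wx": 0, "wy": 0, "wz": 0, "gripper": 1}, {"dx": 0, "dy": 0, "dz": -0.02, "wx": 0, "wy": 0, "wz": 0, "gripper": 1}, {"dx": 0, "dy": 0, "dz": -0.02, "wx": 0, "wy": 0, "wz": 0, "gripper": 1}, {"dx": 0, "dy": 0, "dz": -0.02, "wx": 0, "wy": 0, "wz": 0, "gripper": 1}, {"dx": 0, "dy": 0, "dz": 0, "wx": 0, "wy": 0, "wz": 0, "gripper": 1}, {"dx": 0, "dy": 0, "dz": 0, "wx": 0, "wy": 0, "wz": 0, "gripper": 1}])

```text
t: 52.5
ee_pos: [0.4393, 0.3227, 0.0598]
ee_rot: [-0.0, 0.671, 0.741, -0.002]
contact_force: [-0.3, 0.9, -2.1]
opening: 0.0219
gripper_force: 20.0
```

```bash
python3 - <<'E'
from h import *
print(pose())
E
```

```text
(array([0.43925053, 0.32271528, 0.05977709]), np.float64(0.09930273628314512), array([-3.24227850e-04,  6.71139732e-01,  7.41328395e-01, -1.88835394e-03]))
```

Call:
carry_out(targets=[{"dx": 0.0018, "dy": 0.002, "dz": 0, "wx": 0, "wy": 0, "wz": 0, "gripper": 1}, {"dx": 0, "dy": 0, "dz": -0.008, "wx": 0, "wy": 0, "wz": 0, "gripper": 1}, {"dx": 0, "dy": 0, "dz": -0.006, "wx": 0, "wy": 0, "wz": 0, "gripper": 1}, {"dx": 0, "dy": 0, "dz": -0.003, "wx": 0, "wy": 0, "wz": 0, "gripper": 1}, {"dx": 0, "dy": 0, "dz": 0, "wx": 0, "wy": 0, "wz": 0, "gripper": 1}, {"dx": 0, "dy": 0, "dz": 0, "wx": 0, "wy": 0, "wz": 0, "gripper": 1}])

```text
t: 53.0
ee_pos: [0.4413, 0.3258, 0.0489]
ee_rot: [0.0, 0.671, 0.742, -0.0]
contact_force: [0.0, -0.1, -1.1]
opening: 0.0218
gripper_force: 20.0
```

Call:
carry_out(targets=[{"dx": 0, "dy": -0.001, "dz": -0.0015, "wx": 0, "wy": 0, "wz": 0, "gripper": 1}, {"dx": 0, "dy": 0, "dz": -0.001, "wx": 0, "wy": 0, "wz": 0, "gripper": 1}, {"dx": 0, "dy": 0, "dz": 0, "wx": 0, "wy": 0, "wz": 0, "gripper": 1}, {"dx": 0, "dy": 0, "dz": 0, "wx": 0, "wy": 0, "wz": 0, "gripper": 0.4}, {"dx": 0, "dy": 0, "dz": 0, "wx": 0, "wy": 0, "wz": 0, "gripper": 0.2}, {"dx": 0, "dy": 0, "dz": 0, "wx": 0, "wy": 0, "wz": 0, "gripper": 0}, {"dx": 0, "dy": 0, "dz": 0, "wx": 0, "wy": 0, "wz": 0, "gripper": 0}, {"dx": 0, "dy": 0, "dz": 0.02, "wx": 0, "wy": 0, "wz": 0, "gripper": 0}, {"dx": 0, "dy": 0, "dz": 0.05, "wx": 0, "wy": 0, "wz": 0, "gripper": 0}, {"dx": 0, "dy": 0, "dz": 0.05, "wx": 0, "wy": 0, "wz": 0, "gripper": 0}, {"dx": 0, "dy": 0, "dz": 0.05, "wx": 0, "wy": 0, "wz": 0, "gripper": 0}, {"dx": 0, "dy": 0, "dz": 0.05, "wx": 0, "wy": 0, "wz": 0, "gripper": 0}, {"dx": 0, "dy": 0, "dz": 0.05, "wx": 0, "wy": 0, "wz": 0, "gripper": 0}, {"dx": 0, "dy": 0, "dz": 0, "wx": 0, "wy": 0, "wz": 0, "gripper": 0}])

```text
t: 54.17
ee_pos: [0.4432, 0.3285, 0.2578]
ee_rot: [0.002, 0.67, 0.742, 0.006]
contact_force: [0.1, 0.7, 0.5]
opening: 0.0459
gripper_force: 0.0
```

Call:
carry_out(targets=[{"dx": 0.001, "dy": -0.045, "dz": 0, "wx": 0, "wy": 0, "wz": 0, "gripper": 0}, {"dx": 0.001, "dy": -0.045, "dz": 0, "wx": 0, "wy": 0, "wz": 0, "gripper": 0}, {"dx": 0.001, "dy": -0.045, "dz": 0, "wx": 0, "wy": 0, "wz": 0, "gripper": 0}, {"dx": 0.001, "dy": -0.045, "dz": 0, "wx": 0, "wy": 0, "wz": 0, "gripper": 0}, {"dx": 0.001, "dy": -0.045, "dz": 0, "wx": 0, "wy": 0, "wz": 0, "gripper": 0}, {"dx": 0.001, "dy": -0.045, "dz": 0, "wx": 0, "wy": 0, "wz": 0, "gripper": 0}, {"dx": 0.001, "dy": -0.045, "dz": 0, "wx": 0, "wy": 0, "wz": 0, "gripper": 0}, {"dx": 0, "dy": -0.045, "dz": 0, "wx": 0, "wy": 0, "wz": 0, "gripper": 0}, {"dx": 0, "dy": -0.045, "dz": 0, "wx": 0, "wy": 0, "wz": 0, "gripper": 0}, {"dx": 0, "dy": -0.045, "dz": 0, "wx": 0, "wy": 0, "wz": 0, "gripper": 0}, {"dx": 0, "dy": -0.045, "dz": 0, "wx": 0, "wy": 0, "wz": 0, "gripper": 0}, {"dx": 0, "dy": -0.045, "dz": 0, "wx": 0, "wy": 0, "wz": 0, "gripper": 0}, {"dx": 0, "dy": 0, "dz": 0, "wx": 0, "wy": 0, "wz": 0, "gripper": 0}, {"dx": 0, "dy": 0, "dz": 0, "wx": 0, "wy": 0, "wz": 0, "gripper": 0}])

```text
t: 55.33
ee_pos: [0.4464, -0.0814, 0.25]
ee_rot: [0.0, 0.672, 0.74, -0.0]
contact_force: [0.1, 0.3, -0.2]
opening: 0.0458
gripper_force: 0.0
```

```bash
python3 - <<'E'
from h import *
print(pose()); c=grab('top','pics/top9.png'); crop(c,'pics/b9.png',145,150,215,225,8)
E
```

```text
(array([ 0.44640448, -0.08135743,  0.24997935]), np.float64(0.09633317126208452), array([ 2.14620153e-04,  6.72240922e-01,  7.40332423e-01, -1.57716421e-05]))
```

View pics/b9.png

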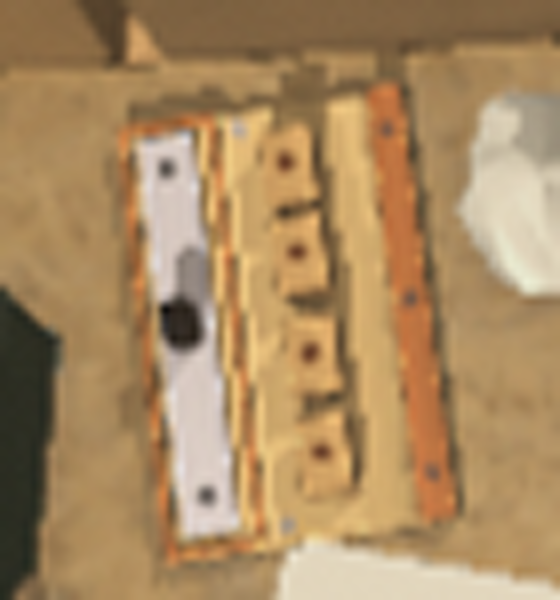

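The bar lies in its trough at (187,330). The cleats' holes are unchanged at (285,161), (297,251), (310,352) and (321,453). Handing in.

```bash
python3 -c "
from bench import ctrl
print(ctrl.finish_job())"
```

```text
the job is handed in; nothing more can be done
None
```

The job is handed in, though no verdict came back: in the last picture all four cleats stand in line, parallel to the batten and unshifted by lifting the bar (one that had been knocked aside was reset first), and the bar is back in its trough.

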